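# Put the tasting tablets away in the caddy

### The arm

A 6-joint arm with a two-finger parallel gripper is mounted at the origin on the work surface. World frame = base frame: x ahead of the robot, y to its left, z up, the work surface at z = 0. Lengths are in m, angles in rad, forces in N, time in s.
With the tool pointing down it reaches from about 0.35 to 0.975 m from the base axis. Payload 4.9 kg.
Tool frame: the origin (TCP) lies on the centre line of the jaws, within the pads' length; the fingertips stand 14 mm ahead of it and the grasp point (between the pads) lies 5 mm behind it; z points along the fingers, y is the line along which they close (so a half turn about z gives the same grasp; the last joint's range is limited). The gripper opens to 85 mm and grips with 20 to 120 N. Pads are 22 mm wide; open, the fingers measure 114 mm over their backs; the gripper's body (76 mm by 85 mm) begins 54 mm behind the grasp point. The pads swing forward as they close: fully open they stand 13 mm farther back than shut.
Start: joints at [-1.345, 0.053, 1.613, -0, 1.476, -0.119], TCP at [0.211, -0.588, 0.245] pointing down, gripper open.
Joint ranges: [-3.01, 3.01], [-1.01, 2.22], [0.06, 2.58], [-1.02, 4.17], [0.09, 2.62], [-3.14, 3.14]. Speed limits (rad/s): [2.57, 2.57, 3.14, 3.14, 3.14, 3.14].

### API

Orientations are given as a unit quaternion [w, x, y, z].
In Python, from plant import * gives the robot as it stands.
- The arm moves only by the tool send_rows, never from a script. Its argument "steps" is a list of rows, each an object with "translation": the shift along the tool's x, y, z in cm, a list of three; "delta_rot": the turn, a rotation vector about the tool's x, y, z in rad, a list of three; "jaw": the finger opening in cm, from 0 to 8.54. In form: [{"translation": [dx, dy, dz], "delta_rot": [rx, ry, rz], "jaw": jaw}, ...]. A call has exactly 8 rows; each row is the pose to reach, as a shift and turn from the pose commanded when the call began, along the tool's axes at that moment; what a row does not reach only later rows make up. A row lasts 1/10 s, in which the tool goes at most 50 mm and 8.59 degrees, less where a joint would pass 70% of its speed; a pose out of reach is approached as far as the arm can. A call with a gripper value outside its range is refused whole. The fingers move at their own pace and stop on an object; the grip force is fixed at half the most. Time passes only in rows, so rows that repeat a pose let the fingers close, or fill a call up. It gives the time, the measured TCP pose, the force, the opening and the grip force at its end, in the units of the state.
- state(): the state, without advancing time (a new reading comes with each control period).
- grab_frame(name): name is "side" or "top" or "wrist"; returns a dict with "pixels" (480x640x3 uint8, blue, green, red), "range_z" (480x640 float32, m along the optical axis (not along the pixel's ray), 0 where there is no reading), "fx", "fy", "cx", "cy" (pixels), "rvec" (rotation vector, rad) and "tvec" (3), from world to camera coordinates, as OpenCV has them. Camera axes: x right, y down, z forward; pixel columns grow to the right and rows downward; lengths in m; the calibration is good to about 2 mm. A picture is of the moment at which its call begins.
- job_done(): hands the job in; it is judged then, once.
The state is a dict: "time": time; "joint_pos": joint angles; "joint_vel": joint speeds; "joint_efforts": joint torques, N m; "tool_pos": TCP position; "tool_rot": TCP orientation; "contact_force": force on the tool from outside, world axes, zero at the start; "ft_torque": the same for the moment, N m; "gripper_width": opening from 0.0 (shut) to 1.0 (fully open); "grasp_force": force on a finger pad.
Only numpy, scipy, OpenCV 4.12 (cv2) and the standard library are available. Lean on these libraries where they do the work, as an engineer would, in place of code of your own. Each camera call takes 0.05 s, during which the arm holds its last target. There are 200 camera calls.

### The job

The tea tasting is over: lift the lid off the round aluminium caddy and set it down, knob up, on the cork mat; then press one end of each wooden tablet lying flush in the tray so that its other end tips up, take it out and put it in the caddy. When every tablet is in, put the lid back on, fully seated, with the caddy upright on the table, and leave the other tea things where they stand.

Things in the scene. Friction and masses are not known exactly. Their poses are not given: they have to be found in the camera images.
- tray: Fixed cedar tray, 134 (x) x 287 (y) x 48 mm high. Origin: centre of underside; z up, y along its row of five open pockets, each 84 (x) x 43 (y) mm, centred at x = 0, y = -110, -55, 0, 55, 110 mm. In each a see-saw bed, on which a tablet lies with its top flush with the tray's top; some pockets may be empty.
- rocker0 (a joint): Angle of the see-saw bed in the pocket at y = -110 mm (rad): 0 level, positive with the tray's +x end down, stops at -0.4 and 0.4; axle along y, 42 mm above the table. Press either end (1.5 N moves it); friction keeps it as left. At a stop the tablet's top 28 mm from its middle has sunk 11 mm; its raised end stands from 4 to 15 mm above the tray's top.
- rocker1 (a joint): Angle of the see-saw bed in the pocket at y = -55 mm (rad): 0 level, positive with the tray's +x end down, stops at -0.4 and 0.4; axle along y, 42 mm above the table. Press either end (1.5 N moves it); friction keeps it as left. At a stop the tablet's top 28 mm from its middle has sunk 11 mm; its raised end stands from 4 to 15 mm above the tray's top.
- rocker2 (a joint): Angle of the see-saw bed in the pocket at y = 0 mm (rad): 0 level, positive with the tray's +x end down, stops at -0.4 and 0.4; axle along y, 42 mm above the table. Press either end (1.5 N moves it); friction keeps it as left. At a stop the tablet's top 28 mm from its middle has sunk 11 mm; its raised end stands from 4 to 15 mm above the tray's top.
- rocker3 (a joint): Angle of the see-saw bed in the pocket at y = 55 mm (rad): 0 level, positive with the tray's +x end down, stops at -0.4 and 0.4; axle along y, 42 mm above the table. Press either end (1.5 N moves it); friction keeps it as left. At a stop the tablet's top 28 mm from its middle has sunk 11 mm; its raised end stands from 4 to 15 mm above the tray's top.
- rocker4 (a joint): Angle of the see-saw bed in the pocket at y = 110 mm (rad): 0 level, positive with the tray's +x end down, stops at -0.4 and 0.4; axle along y, 42 mm above the table. Press either end (1.5 N moves it); friction keeps it as left. At a stop the tablet's top 28 mm from its middle has sunk 11 mm; its raised end stands from 4 to 15 mm above the tray's top.
- tablet0: Plain light wooden tablet, 80 (x) x 40 (y) x 12 (z) mm, about 40 g, origin at its middle. If present it starts in the tray pocket at y = -110 mm, flat, its x along the tray's x, with 1.5 to 2 mm of play all round (absent in some starts: then None).
- tablet1: Plain light wooden tablet, 80 (x) x 40 (y) x 12 (z) mm, about 40 g, origin at its middle. If present it starts in the tray pocket at y = -55 mm, flat, its x along the tray's x, with 1.5 to 2 mm of play all round (absent in some starts: then None).
- tablet2: Plain light wooden tablet, 80 (x) x 40 (y) x 12 (z) mm, about 40 g, origin at its middle. If present it starts in the tray pocket at y = 0 mm, flat, its x along the tray's x, with 1.5 to 2 mm of play all round (absent in some starts: then None).
- tablet3: Plain light wooden tablet, 80 (x) x 40 (y) x 12 (z) mm, about 40 g, origin at its middle. If present it starts in the tray pocket at y = 55 mm, flat, its x along the tray's x, with 1.5 to 2 mm of play all round (absent in some starts: then None).
- tablet4: Plain light wooden tablet, 80 (x) x 40 (y) x 12 (z) mm, about 40 g, origin at its middle. If present it starts in the tray pocket at y = 110 mm, flat, its x along the tray's x, with 1.5 to 2 mm of play all round (absent in some starts: then None).
- caddy: Loose round aluminium caddy, straight-walled, 148 mm outside diameter, 140 mm inside, 96 mm high, inner floor at 6 mm, about 0.6 kg. Origin: centre of its underside, z up. Open at the top under its loose lid.
- lid: Loose aluminium caddy lid, about 0.2 kg, seated at the start: a disc 156 mm across, 5 mm thick; under it a tapered plug 130 mm across, 8 mm deep, with 5 mm of play inside the caddy's rim; on top a round wooden knob 32 mm across, 32 mm high. Origin: centre of the plug's bottom, z up to the knob; disc top at 13 mm, knob top at 45 mm. Fully seated its origin is 88 mm above the caddy's.
- lid_knob (a point): Point on the knob's axis, 32 mm above the lid's origin, 13 mm below the knob's top.
- mat: Fixed round cork mat, 170 mm across, 6 mm thick, lying on the table. Origin: centre of its underside.
- bowl: Bystander: cream porcelain bowl, 120 mm across, 75 mm high. Origin: centre of underside.
- whisk: Bystander: bamboo whisk on a ceramic form, 60 mm across, 130 mm high. Origin: centre of underside.
- scoop: Bystander: chestnut-wood scoop lying on the table, 150 mm long, 34 mm wide, 12 mm high. Origin: underside, 80 mm from the handle's end; x along it towards the blade.
- jar: Bystander: dark wooden lidded jar, 66 mm across, 70 mm high. Origin: centre of underside.
- cup: Bystander: blue-glazed cup, 72 mm across, 75 mm high. Origin: centre of underside.
Mind the look-alikes: they are no part of the job. Leave any green or turquoise look-alike of the tablet1 alone. Leave any red or turquoise look-alike of the lid alone.

How it is judged:
On the way, in this order (a step that is already met when the one before it is completed fails the run):
1. the lid has been set down, knob up, on the cork mat (horizontal distance between lid and mat below 0.05 m and height (world z) of lid below 0.014 m and angle between lid's own z axis and vertical below 0.12 rad and linear speed of lid below 0.02 m/s and contact force between the fingers and lid below 0.2 N), for 0.2 s.
2. every tablet that is there lies in the open caddy (horizontal distance between each of tablet0, tablet1, tablet2, tablet3, tablet4 and caddy below 0.062 m and z of tablet0 in the frame of caddy between 0.004 and 0.088 m and z of tablet1 in the frame of caddy between 0.004 and 0.088 m and z of tablet2 in the frame of caddy between 0.004 and 0.088 m and z of tablet3 in the frame of caddy between 0.004 and 0.088 m and z of tablet4 in the frame of caddy between 0.004 and 0.088 m and horizontal distance between lid and caddy above 0.09 m), for 0.2 s.
At the end, for the whole second after the job is handed in: every tablet present is inside the caddy, the lid is seated on it (within 10 mm of centre, within 3.5 mm of fully down, level to 0.05 rad, knob up), the caddy stands upright on the table, and all is at rest (horizontal distance between each of tablet0, tablet1, tablet2, tablet3, tablet4 and caddy below 0.062 m and z of tablet0 in the frame of caddy between 0.004 and 0.088 m and z of tablet1 in the frame of caddy between 0.004 and 0.088 m and z of tablet2 in the frame of caddy between 0.004 and 0.088 m and z of tablet3 in the frame of caddy between 0.004 and 0.088 m and z of tablet4 in the frame of caddy between 0.004 and 0.088 m and horizontal distance between lid and caddy below 0.01 m and z of lid in the frame of caddy between 0.084 and 0.0915 m and angle between the z axis of lid and the z axis of caddy, either way round below 0.05 rad and z of lid_knob in the frame of caddy above 0.11 m and angle between caddy's own z axis and vertical below 0.05 rad and height (world z) of caddy below 0.006 m and linear speed of each of tablet0, tablet1, tablet2, tablet3, tablet4, lid, caddy below 0.02 m/s); the robot touches nothing.
It fails at once if the bowl was disturbed (moved over 30 mm or tipped) (distance of bowl from where it was at the start of the episode above 0.03 m or angle between bowl's own z axis and vertical above 0.5 rad).
It fails at once if the whisk was disturbed (moved over 30 mm or tipped) (distance of whisk from where it was at the start of the episode above 0.03 m or angle between whisk's own z axis and vertical above 0.5 rad).
It fails at once if the scoop was disturbed (moved over 30 mm or tipped) (distance of scoop from where it was at the start of the episode above 0.03 m or angle between scoop's own z axis and vertical above 0.5 rad).
It fails at once if the jar was disturbed (moved over 30 mm or tipped) (distance of jar from where it was at the start of the episode above 0.03 m or angle between jar's own z axis and vertical above 0.5 rad).
It fails at once if the cup was disturbed (moved over 30 mm or tipped) (distance of cup from where it was at the start of the episode above 0.03 m or angle between cup's own z axis and vertical above 0.5 rad).
Of tablet0, tablet1, tablet2, tablet3, tablet4 only 3 to 5 are there at a start; the rules pass over those that are not, and their reading is None.
At some moment in a run one of caddy may be knocked a few centimetres aside while the robot is not near it.
Once in a run the grip may slacken for a moment while it holds something.
It also fails if it takes over 210 s, if anything falls off the work surface, if the arm or the gripper's body presses on something with over 40 N, if the wrist force passes 120 N, or if a joint passes its speed limit or range.

## Working session

There is one attempt and no reset: what is moved stays moved. The work goes in short steps, Python scripts to look and compute and a tool call to move; the robot and the scene stay as the last step left them, time stands still between calls to the robot, and variables do not carry over. Pictures are saved under pics/ and viewed, at most 14 in all, crops included, and the job is handed in when it is done.

Besides the shell and the picture viewer there is one more tool, called in YAML: its name, and indented under it one key for each argument. send_rows: Moves the arm, as the interface text tells. Its arguments: {"type":"object","properties":{"steps":{"type":"array","items":{"type":"object","properties":{"translation":{"type":"array","items":{"type":"number"}},"delta_rot":{"type":"array","items":{"type":"number"}},"jaw":{"type":"number"}}}}},"required":["steps"]}

```bash
mkdir -p pics; ls
cat > h.py <<'E'
from plant import *
import numpy as np, cv2
from scipy.spatial.transform import Rotation as R
def cloud(f):
    z=f["range_z"]; v,u=np.mgrid[:480,:640]
    p=np.stack([(u-f["cx"])/f["fx"]*z,(v-f["cy"])/f["fy"]*z,z],-1)
    Rm=cv2.Rodrigues(np.array(f["rvec"],float))[0]
    w=(p-np.array(f["tvec"]).ravel())@Rm
    w[z==0]=np.nan
    return w
def toolrot(s): q=s["tool_rot"]; return R.from_quat([q[1],q[2],q[3],q[0]])
def rel(target,s=None,):
    s=s or state(); return toolrot(s).inv().apply(np.array(target)-np.array(s["tool_pos"]))*100
E
python3 - <<'E'
from h import *
s=state(); print(s)
for n in("top","side"):
    f=grab_frame(n); cv2.imwrite(f"pics/{n}0.png",f["pixels"]); np.savez(f"{n}0.npz",w=cloud(f),im=f["pixels"])
    print(n,f["fx"],f["tvec"],f["rvec"])
E
```

```text
pics
{'time': 0.0, 'joint_pos': array([-1.34500552e+00,  5.33676908e-02,  1.61427761e+00, -2.31857952e-05,
        1.47598277e+00, -1.19003136e-01]), 'joint_vel': array([ 5.27111506e-04, -1.51203579e-03,  3.56024342e-04, -4.07942917e-04,
       -1.25717861e-03,  7.68771123e-05]), 'joint_efforts': array([ 5.95931597e-04, -3.93671107e+01, -3.70182323e+01, -1.27379840e-04,
        7.11335932e-03,  1.78552938e-06]), 'tool_pos': array([ 0.21111285, -0.58764534,  0.24406606]), 'tool_rot': array([-1.01564002e-03,  9.85175710e-01,  1.71545286e-01, -6.58366859e-05]), 'contact_force': array([ 0.36635801, -0.14274902, -0.89227375]), 'ft_torque': array([-0.01232815, -0.01323511,  0.01895564]), 'grasp_force': 0.0, 'gripper_width': 1.0035322925658854}
top 561.869765245636 [-0.13420752  0.52973908  1.73670661] [ 2.17009708 -2.21630659  0.09611208]
side 566.9249785606431 [0.41853487 0.2804813  1.33389183] [ 0.49042795 -2.77843912  1.04142768]
```

View pics/top0.png

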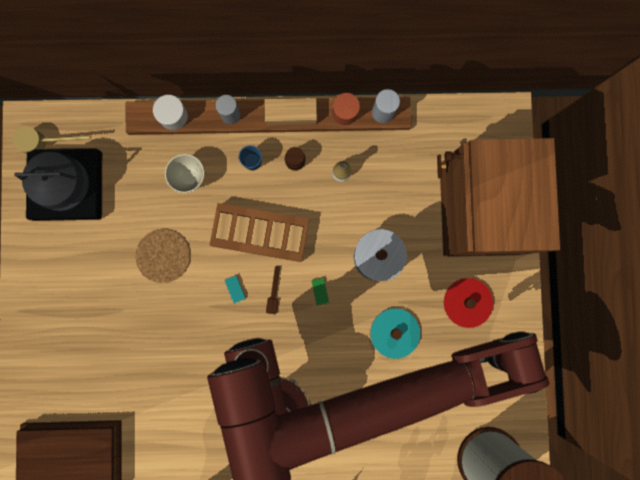

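View pics/side0.png

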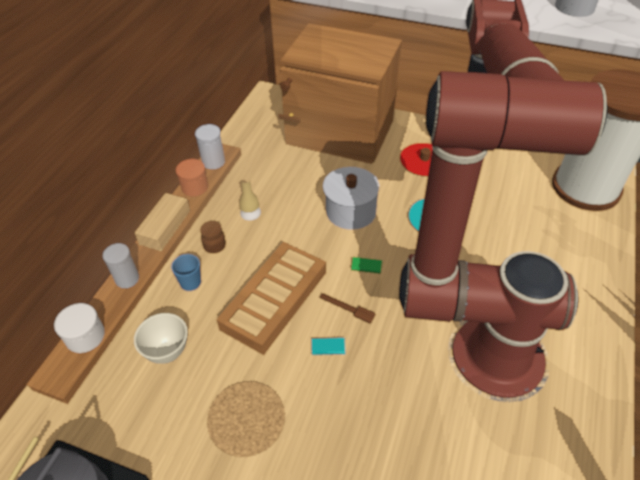

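The top view shows the grey caddy and lid at (381,254), its knob at (382,254), the mat at (163,256) and the tray at (262,231). Candidates for the lid are grey (381,254), turquoise (396,333) and red (469,302), and I choose grey. Candidates for tablets are the five plain pockets along (226..296, 228..237), turquoise (235,289) and green (320,291), and I choose the plain ones. Next I measure and check in a close crop.

Run:
```python
from h import *
d=np.load("top0.npz"); w=d["w"]; im=d["im"]
a=cv2.resize(im[195:290,200:420],None,fx=3.6,fy=3.6,interpolation=cv2.INTER_CUBIC); cv2.imwrite("pics/crop0.png",a)
def reg(c0,c1,r0,r1,zl,zh):
    p=w[r0:r1,c0:c1].reshape(-1,3); return p[(p[:,2]>zl)&(p[:,2]<zh)]
def info(n,p): 
    (c,rad)=cv2.minEnclosingCircle(p[:,:2].astype(np.float32)); print(n,len(p),"mean",p.mean(0).round(4),"circ",np.round(c,4),round(rad,4), "zmed",np.median(p[:,2]).round(4))
info("liddisc",reg(350,412,225,285,.09,.11)); info("knob",reg(350,412,225,285,.12,.15))
info("mat",reg(130,195,225,288,.004,.009))
p=reg(205,318,200,266,.044,.055); info("tray",p)
print(cv2.minAreaRect((p[:,:2]*1000).astype(np.float32)))
for n,b in dict(bowl=(160,210,150,196),cup=(236,266,143,172),jar=(282,310,143,172),whisk=(328,355,155,185),scoop=(264,284,262,316),turqlid=(368,422,305,360),redlid=(440,498,275,330),green=(310,330,274,308),tq=(222,248,272,305)).items():
    p=reg(*b,.006,.2); info(n,p); print(p[:,2].max().round(3))
# pocket depth: sample heights along tray row
for u,v in [(226,228),(243,231),(261,233),(278,236),(295,238)]:
    print(u,v,w[v,u].round(4), np.nanmedian(w[v-3:v+4,u-3:u+4,2]).round(4))
```

```text
liddisc 1977 mean [ 0.4761 -0.3308  0.1003] circ [ 0.4768 -0.3312] 0.0781 zmed 0.1003
knob 96 mean [ 0.4758 -0.3306  0.1318] circ [ 0.4771 -0.3307] 0.0165 zmed 0.1316
mat 1231 mean [0.4922 0.3426 0.0062] circ [0.492  0.3439] 0.1364 zmed 0.006
tray 2911 mean [0.5569 0.0353 0.0487] circ [0.5544 0.0348] 0.157 zmed 0.0485
((556.971435546875, 34.7557373046875), (287.5085754394531, 134.1035614013672), 78.84331512451172)
bowl 1120 mean [0.7465 0.2675 0.0373] circ [0.7465 0.2691] 0.0988 zmed 0.0337
0.081
cup 389 mean [0.7944 0.06   0.0413] circ [0.8055 0.0592] 0.057 zmed 0.0423
0.084
jar 410 mean [ 0.7817 -0.0804  0.0567] circ [ 0.7938 -0.0818] 0.0545 zmed 0.0663
0.08
whisk 322 mean [ 0.7414 -0.2236  0.0525] circ [ 0.7542 -0.231 ] 0.057 zmed 0.0579
0.129
scoop 323 mean [ 0.3667 -0.0035  0.0109] circ [0.3812 0.0033] 0.0842 zmed 0.0103
0.024
turqlid 1915 mean [ 0.2355 -0.38    0.0143] circ [ 0.2396 -0.3769] 0.1127 zmed 0.0129
0.052
redlid 1857 mean [ 0.3248 -0.6114  0.0143] circ [ 0.3234 -0.6114] 0.1154 zmed 0.0127
0.055
green 323 mean [ 0.3699 -0.1492  0.0119] circ [ 0.3709 -0.1519] 0.0549 zmed 0.0116
0.024
tq 334 mean [0.384  0.1162 0.0118] circ [0.3852 0.1164] 0.0576 zmed 0.0114
0.025
226 228 [0.5699 0.1355 0.0469] 0.047
243 231 [0.5588 0.0825 0.0545] 0.0473
261 233 [0.5517 0.0277 0.0528] 0.0471
278 236 [ 0.5419 -0.0239  0.0478] 0.0466
295 238 [ 0.535  -0.0759  0.0428] 0.0476
```

View pics/crop0.png

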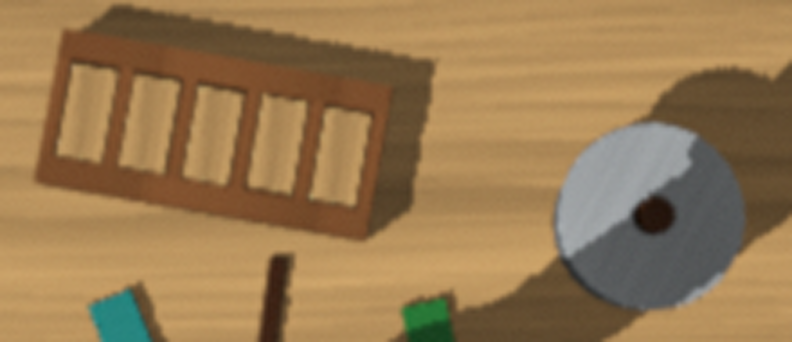

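All five pockets read about 47 mm high, so five plain tablets are present. The crop confirms the grey caddy and lid, with its knob at crop (653,214). First reach: to the knob, turning the tool to the tray's yaw on the way.

```bash
cat >> h.py <<'E'
def go(target,yaw_deg=-11.16,s=None):
    """cm shift and rotvec in the present tool axes to vertical tool at target with tool x at yaw"""
    s=s or state(); Rt=toolrot(s); c=np.cos(np.radians(yaw_deg)); n=np.sin(np.radians(yaw_deg))
    Rg=R.from_matrix(np.array([[c,n,0],[n,-c,0],[0,0,-1.]]))
    print("shift",rel(target,s).round(2),"rot",(Rt.inv()*Rg).as_rotvec().round(4),"pos",np.round(s["tool_pos"],4),"F",np.round(s["contact_force"],1),"w",round(s["gripper_width"],3),"grip",round(s["grasp_force"],1),"t",round(s["time"],1))
E
python3 -c "
from h import *
go([.4766,-.331,.18])"
```

```text
shift [ 33.66 -15.17   6.45] rot [-1.900e-03  3.000e-04  5.396e-01] pos [ 0.2111 -0.5877  0.2442] F [ 0.6 -0.4 -0.3] w 0.999 grip 0.0 t 0.1
```

send_rows:
  steps:
    - {"translation":[4,-1.8,0],"delta_rot":[0,0,0.07],"jaw":8.5}
    - {"translation":[8.5,-3.8,0.5],"delta_rot":[0,0,0.15],"jaw":8.5}
    - {"translation":[13,-5.9,1.5],"delta_rot":[0,0,0.23],"jaw":8.5}
    - {"translation":[17.5,-7.9,2.5],"delta_rot":[0,0,0.31],"jaw":8.5}
    - {"translation":[22,-9.9,3.5],"delta_rot":[0,0,0.39],"jaw":8.5}
    - {"translation":[26.5,-12,4.5],"delta_rot":[0,0,0.47],"jaw":8.5}
    - {"translation":[31,-14,5.5],"delta_rot":[0,0,0.54],"jaw":8.5}
    - {"translation":[33.66,-15.17,6.45],"delta_rot":[-0.002,0,0.54],"jaw":8.5}

```text
time: 0.9
tool_pos: [0.4783, -0.3289, 0.1799]
tool_rot: [0.001, 0.995, -0.097, 0.0]
contact_force: [-1.0, -0.8, -0.1]
gripper_width: 0.994
grasp_force: 0.0
```

Run:
```python
from h import *
go([.4766,-.331,.121])
f=grab_frame("wrist"); cv2.imwrite("pics/wrist1.png",f["pixels"]); w=cloud(f)
p=w.reshape(-1,3); p=p[np.isfinite(p).all(1)]
p=p[np.hypot(p[:,0]-.477,p[:,1]+.331)<.09]
for lo,hi in((.125,.14),(.095,.105)):
    q=p[(p[:,2]>lo)&(p[:,2]<hi)]
    if len(q)>10: print(len(q),q.mean(0).round(4),cv2.minEnclosingCircle(q[:,:2].astype(np.float32)))
go([.4766,-.331,.121])
```

```text
shift [-0.13  0.23  5.89] rot [ 0.001  -0.0003  0.0006] pos [ 0.4783 -0.3289  0.1799] F [-1.  -0.8 -0.1] w 0.994 grip 0.0 t 0.9
2483 [ 0.4778 -0.331   0.133 ] ((0.47618159651756287, -0.33070898056030273), 0.01597391813993454)
40785 [ 0.483  -0.3319  0.1017] ((0.4755939543247223, -0.3306049406528473), 0.07817575335502625)
shift [-0.2   0.58  5.68] rot [-0.003   0.001   0.0041] pos [ 0.4797 -0.3259  0.1778] F [-0.1  3.4 -0.6] w 0.996 grip 0.0 t 0.9
```

send_rows:
  steps:
    - {"translation":[0,0,0],"delta_rot":[0,0,0],"jaw":8.5}
    - {"translation":[0,0,0],"delta_rot":[0,0,0],"jaw":8.5}
    - {"translation":[0,0,1],"delta_rot":[0,0,0],"jaw":8.5}
    - {"translation":[0,0,2.5],"delta_rot":[0,0,0],"jaw":7}
    - {"translation":[0,0,4],"delta_rot":[0,0,0],"jaw":6}
    - {"translation":[0,0,5],"delta_rot":[0,0,0],"jaw":6}
    - {"translation":[0,0,5.5],"delta_rot":[0,0,0],"jaw":6}
    - {"translation":[0,0,5.5],"delta_rot":[0,0,0],"jaw":6}

```text
time: 1.75
tool_pos: [0.4761, -0.3313, 0.1243]
tool_rot: [0.0, 0.995, -0.098, -0.001]
contact_force: [-0.7, 0.4, 0.1]
gripper_width: 0.701
grasp_force: 0.0
```

```bash
python3 -c "
from h import *
go([.4766,-.331,.121]); print(state()['contact_force'])
f=grab_frame('wrist'); cv2.imwrite('pics/wrist2.png',f['pixels'])
"
```

```text
shift [ 0.04 -0.04  0.33] rot [ 0.0006  0.0016 -0.0007] pos [ 0.4761 -0.3313  0.1243] F [-0.7  0.4  0.1] w 0.701 grip 0.0 t 1.8
[-0.74830668  0.38655495  0.06624607]
```

View pics/wrist2.png

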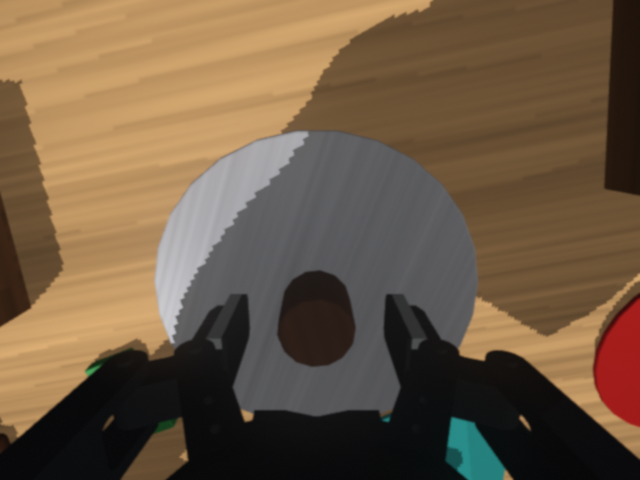

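The wrist view shows the knob at (316,322), centred between the fingers at about x = 245 and 388. Close on it.

send_rows:
  steps:
    - {"translation":[0,0,0.4],"delta_rot":[0,0,0],"jaw":6}
    - {"translation":[0,0,0.4],"delta_rot":[0,0,0],"jaw":2}
    - {"translation":[0,0,0.4],"delta_rot":[0,0,0],"jaw":2}
    - {"translation":[0,0,0.4],"delta_rot":[0,0,0],"jaw":2}
    - {"translation":[0,0,0.4],"delta_rot":[0,0,0],"jaw":2}
    - {"translation":[0,0,0.4],"delta_rot":[0,0,0],"jaw":2}
    - {"translation":[0,0,0.4],"delta_rot":[0,0,0],"jaw":2}
    - {"translation":[0,0,0.4],"delta_rot":[0,0,0],"jaw":2}

```text
time: 2.6
tool_pos: [0.4772, -0.332, 0.1225]
tool_rot: [0.001, 0.995, -0.097, 0.001]
contact_force: [0.3, 0.7, 4.5]
gripper_width: 0.358
grasp_force: 59.8
```

send_rows:
  steps:
    - {"translation":[0,0,-0.5],"delta_rot":[0,0,0],"jaw":2}
    - {"translation":[0,0,-1.5],"delta_rot":[0,0,0],"jaw":2}
    - {"translation":[0,0,-3],"delta_rot":[0,0,0],"jaw":2}
    - {"translation":[0,0,-5],"delta_rot":[0,0,0],"jaw":2}
    - {"translation":[0,0,-7],"delta_rot":[0,0,0],"jaw":2}
    - {"translation":[0,0,-8.5],"delta_rot":[0,0,0],"jaw":2}
    - {"translation":[0,0,-9],"delta_rot":[0,0,0],"jaw":2}
    - {"translation":[0,0,-9],"delta_rot":[0,0,0],"jaw":2}

```text
time: 3.4
tool_pos: [0.4771, -0.3319, 0.213]
tool_rot: [0.002, 0.995, -0.097, 0.001]
contact_force: [-0.0, -0.2, -2.0]
gripper_width: 0.355
grasp_force: 59.5
```

```bash
python3 -c "
from h import *
go([.492,.343,.210])
"
```

```text
shift [-11.63 -66.5    0.08] rot [ 0.003  -0.0022 -0.0004] pos [ 0.4771 -0.3319  0.213 ] F [-0.  -0.2 -2. ] w 0.355 grip 59.5 t 3.4
```

send_rows:
  steps:
    - {"translation":[-0.2,-1,0],"delta_rot":[0,0,0],"jaw":2}
    - {"translation":[-0.5,-3,0],"delta_rot":[0,0,0],"jaw":2}
    - {"translation":[-1.1,-6,0],"delta_rot":[0,0,0],"jaw":2}
    - {"translation":[-1.7,-10,0],"delta_rot":[0,0,0],"jaw":2}
    - {"translation":[-2.4,-14,0],"delta_rot":[0,0,0],"jaw":2}
    - {"translation":[-3.1,-18,0],"delta_rot":[0,0,0],"jaw":2}
    - {"translation":[-3.8,-22,0],"delta_rot":[0,0,0],"jaw":2}
    - {"translation":[-4.5,-26,0],"delta_rot":[0,0,0],"jaw":2}

```text
time: 4.2
tool_pos: [0.4817, -0.0647, 0.2101]
tool_rot: [0.0, 0.995, -0.097, -0.001]
contact_force: [1.6, 0.6, -1.2]
gripper_width: 0.355
grasp_force: 59.6
```

send_rows:
  steps:
    - {"translation":[-0.7,-4,0],"delta_rot":[0,0,0],"jaw":2}
    - {"translation":[-1.4,-8,0],"delta_rot":[0,0,0],"jaw":2}
    - {"translation":[-2.1,-12,0],"delta_rot":[0,0,0],"jaw":2}
    - {"translation":[-2.8,-16,0],"delta_rot":[0,0,0],"jaw":2}
    - {"translation":[-3.5,-20,0],"delta_rot":[0,0,0],"jaw":2}
    - {"translation":[-4.2,-24,0],"delta_rot":[0,0,0],"jaw":2}
    - {"translation":[-4.9,-28,0],"delta_rot":[0,0,0],"jaw":2}
    - {"translation":[-5.4,-31,0],"delta_rot":[0,0,0],"jaw":2}

```text
time: 5.0
tool_pos: [0.4879, 0.2499, 0.2095]
tool_rot: [0.001, 0.995, -0.096, -0.001]
contact_force: [-0.1, -0.2, -1.4]
gripper_width: 0.356
grasp_force: 59.7
```

send_rows:
  steps:
    - {"translation":[-0.5,-3,0],"delta_rot":[0,0,0],"jaw":2}
    - {"translation":[-1,-6,0],"delta_rot":[0,0,0],"jaw":2}
    - {"translation":[-1.5,-8.5,0],"delta_rot":[0,0,0],"jaw":2}
    - {"translation":[-1.7,-9.5,0],"delta_rot":[0,0,0],"jaw":2}
    - {"translation":[-1.7,-9.5,0],"delta_rot":[0,0,0],"jaw":2}
    - {"translation":[-1.7,-9.5,2],"delta_rot":[0,0,0],"jaw":2}
    - {"translation":[-1.7,-9.5,4.5],"delta_rot":[0,0,0],"jaw":2}
    - {"translation":[-1.7,-9.5,6],"delta_rot":[0,0,0],"jaw":2}

```text
time: 5.8
tool_pos: [0.4907, 0.3416, 0.1481]
tool_rot: [0.002, 0.995, -0.098, -0.001]
contact_force: [0.4, -0.1, -2.6]
gripper_width: 0.355
grasp_force: 59.7
```

Run:
```python
from h import *
go([.492,.343,.0405])
f=grab_frame("side"); cv2.imwrite("pics/side2.png",f["pixels"][200:480,100:500]); w=cloud(f)
p=w.reshape(-1,3); p=p[np.isfinite(p).all(1)]
s=state()["tool_pos"]
q=p[(np.hypot(p[:,0]-s[0],p[:,1]-s[1])<.09)]
print(np.histogram(q[:,2],bins=np.arange(-.005,.2,.01)))
```

```text
shift [ 0.12 -0.21 10.76] rot [ 0.0044  0.0019 -0.0013] pos [0.4907 0.3416 0.1481] F [ 0.4 -0.1 -2.6] w 0.355 grip 59.7 t 5.8
(array([1022, 1467,    0,    0,    0,    0,    0,    0,    0,    0,    0,
          0,  454, 2512,   35,   68,  153,   31,   54,  120]), array([-0.005,  0.005,  0.015,  0.025,  0.035,  0.045,  0.055,  0.065,
        0.075,  0.085,  0.095,  0.105,  0.115,  0.125,  0.135,  0.145,
        0.155,  0.165,  0.175,  0.185,  0.195]))
```

View pics/side2.png

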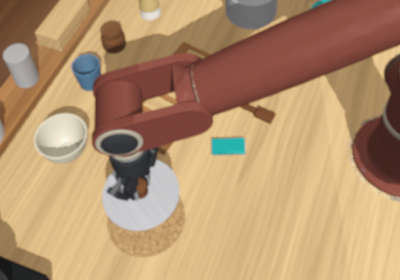

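The crop shows the lid level in the jaws at (140,195), above the mat at (147,230). Lower it.

send_rows:
  steps:
    - {"translation":[0,0,2],"delta_rot":[0,0,0],"jaw":2}
    - {"translation":[0,0,5],"delta_rot":[0,0,0],"jaw":2}
    - {"translation":[0,0,7.5],"delta_rot":[0,0,0],"jaw":2}
    - {"translation":[0,0,9],"delta_rot":[0,0,0],"jaw":2}
    - {"translation":[0,0,9.8],"delta_rot":[0,0,0],"jaw":2}
    - {"translation":[0,0,10.3],"delta_rot":[0,0,0],"jaw":2}
    - {"translation":[0,0,10.5],"delta_rot":[0,0,0],"jaw":2}
    - {"translation":[0,0,10.5],"delta_rot":[0,0,0],"jaw":2}

```text
time: 6.65
tool_pos: [0.4926, 0.3433, 0.0464]
tool_rot: [0.001, 0.995, -0.097, 0.001]
contact_force: [-0.2, -1.0, -1.5]
gripper_width: 0.354
grasp_force: 59.8
```

send_rows:
  steps:
    - {"translation":[0,0,0.1],"delta_rot":[0,0,0],"jaw":2}
    - {"translation":[0,0,0.2],"delta_rot":[0,0,0],"jaw":2}
    - {"translation":[0,0,0.3],"delta_rot":[0,0,0],"jaw":2}
    - {"translation":[0,0,0.4],"delta_rot":[0,0,0],"jaw":2}
    - {"translation":[0,0,0.4],"delta_rot":[0,0,0],"jaw":2}
    - {"translation":[0,0,0.4],"delta_rot":[0,0,0],"jaw":2}
    - {"translation":[0,0,0.4],"delta_rot":[0,0,0],"jaw":2}
    - {"translation":[0,0,0.4],"delta_rot":[0,0,0],"jaw":2}

```text
time: 7.45
tool_pos: [0.492, 0.343, 0.0415]
tool_rot: [0.001, 0.995, -0.097, 0.0]
contact_force: [0.5, -0.5, -2.0]
gripper_width: 0.356
grasp_force: 59.8
```

send_rows:
  steps:
    - {"translation":[0,0,0.1],"delta_rot":[0,0,0],"jaw":2}
    - {"translation":[0,0,0.1],"delta_rot":[0,0,0],"jaw":2}
    - {"translation":[0,0,0.15],"delta_rot":[0,0,0],"jaw":2}
    - {"translation":[0,0,0.15],"delta_rot":[0,0,0],"jaw":2}
    - {"translation":[0,0,0.2],"delta_rot":[0,0,0],"jaw":2}
    - {"translation":[0,0,0.2],"delta_rot":[0,0,0],"jaw":2}
    - {"translation":[0,0,0.2],"delta_rot":[0,0,0],"jaw":2}
    - {"translation":[0,0,0.2],"delta_rot":[0,0,0],"jaw":2}

```text
time: 8.25
tool_pos: [0.4921, 0.343, 0.0405]
tool_rot: [0.001, 0.995, -0.097, 0.0]
contact_force: [-3.2, -2.2, 6.4]
gripper_width: 0.351
grasp_force: 60.7
```

The lid is in contact with the mat. Release and retreat.

send_rows:
  steps:
    - {"translation":[0,0,0],"delta_rot":[0,0,0],"jaw":4}
    - {"translation":[0,0,0],"delta_rot":[0,0,0],"jaw":6}
    - {"translation":[0,0,0],"delta_rot":[0,0,0],"jaw":6}
    - {"translation":[0,0,0],"delta_rot":[0,0,0],"jaw":6}
    - {"translation":[0,0,-3],"delta_rot":[0,0,0],"jaw":6}
    - {"translation":[0,0,-6],"delta_rot":[0,0,0],"jaw":5}
    - {"translation":[0,0,-9],"delta_rot":[0,0,0],"jaw":3}
    - {"translation":[0,0,-12],"delta_rot":[0,0,0],"jaw":0}

```text
time: 9.05
tool_pos: [0.4918, 0.3431, 0.1605]
tool_rot: [0.001, 0.995, -0.097, 0.0]
contact_force: [1.4, 0.1, -0.6]
gripper_width: 0.257
grasp_force: 0.0
```

Run:
```python
from h import *
f=grab_frame("wrist"); w=cloud(f); p=w.reshape(-1,3); p=p[np.isfinite(p).all(1)]
p=p[np.hypot(p[:,0]-.492,p[:,1]-.343)<.1]
for lo,hi in((.04,.06),(.012,.025)):
    q=p[(p[:,2]>lo)&(p[:,2]<hi)]; print(len(q),q.mean(0).round(4),cv2.minEnclosingCircle(q[:,:2].astype(np.float32)))
t=np.array([.557,.0348]); ex=np.array([.98109,-.19355]); ey=-np.array([-.19355,-.98109])
for i,y in enumerate((-.11,-.055,0,.055,.11)):
    print(i,"press-",(t+ex*-.03+ey*y).round(4),"press+",(t+ex*.03+ey*y).round(4))
c=t+ey*.11-ex*.03
go([c[0],c[1],.10])
```

```text
1491 [0.4927 0.3434 0.051 ] ((0.49092355370521545, 0.34375160932540894), 0.016071150079369545)
25154 [0.499  0.3421 0.0197] ((0.49118322134017944, 0.3434973955154419), 0.07802094519138336)
0 press- [ 0.5063 -0.0673] press+ [ 0.5651 -0.0789]
1 press- [ 0.5169 -0.0134] press+ [ 0.5758 -0.025 ]
2 press- [0.5276 0.0406] press+ [0.5864 0.029 ]
3 press- [0.5382 0.0946] press+ [0.5971 0.083 ]
4 press- [0.5489 0.1485] press+ [0.6077 0.1369]
shift [ 9.06 18.22  6.7 ] rot [-0.0041 -0.008  -0.0003] pos [0.4947 0.3447 0.167 ] F [3.6 1.1 4.3] w 0.171 grip 0.0 t 9.1
```

The lid is on the mat at (0.491, 0.3435), level. Next, the first press position, near end of pocket 4.

send_rows:
  steps:
    - {"translation":[1,2,0],"delta_rot":[0,0,0],"jaw":0}
    - {"translation":[3,5.8,0],"delta_rot":[0,0,0],"jaw":0}
    - {"translation":[5,9.6,0],"delta_rot":[0,0,0],"jaw":0}
    - {"translation":[7,13.5,1],"delta_rot":[0,0,0],"jaw":0}
    - {"translation":[8.5,16.4,3],"delta_rot":[0,0,0],"jaw":0}
    - {"translation":[9.3,18,5],"delta_rot":[0,0,0],"jaw":0}
    - {"translation":[9.3,18,6],"delta_rot":[0,0,0],"jaw":0}
    - {"translation":[9.3,18,6],"delta_rot":[0,0,0],"jaw":0}

```text
time: 9.9
tool_pos: [0.5468, 0.1482, 0.0976]
tool_rot: [0.001, 0.995, -0.098, -0.002]
contact_force: [-1.0, 1.0, 0.3]
gripper_width: 0.003
grasp_force: 0.0
```

Run:
```python
from h import *
go([.5489,.1485,.065])
f=grab_frame("wrist"); cv2.imwrite("pics/wrist3.png",f["pixels"]); w=cloud(f)
p=w.reshape(-1,3); p=p[np.isfinite(p).all(1)]
t=np.array([.557,.0348]); ex=np.array([.98109,-.19355]); ey=np.array([.19355,.98109])
l=np.c_[(p[:,:2]-t)@ex,(p[:,:2]-t)@ey,p[:,2]]
q=l[(abs(l[:,2]-.048)<.006)&(abs(l[:,0])<.08)&(abs(l[:,1])<.16)]
print(len(q),np.percentile(q,[0,.5,1,99,99.5,100],axis=0).round(4), np.median(q[:,2]))
```

```text
shift [ 0.21 -0.07  3.26] rot [ 0.0028  0.0036 -0.0013] pos [0.5468 0.1482 0.0976] F [-1.   1.   0.3] w 0.003 grip 0.0 t 9.9
92116 [[-0.0684 -0.0803  0.042 ]
 [-0.0664 -0.0704  0.0437]
 [-0.0654 -0.0664  0.0451]
 [ 0.0658  0.1417  0.0502]
 [ 0.0663  0.1427  0.0503]
 [ 0.0669  0.1439  0.0516]] 0.04867374712541346
```

View pics/wrist3.png

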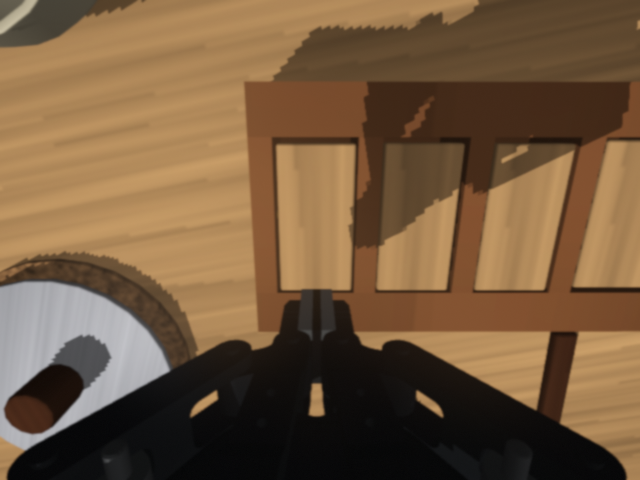

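The wrist view shows the closed fingertips at (317,295) over the near end of the first pocket's tablet (columns 275–355), well aligned. Press it.

send_rows:
  steps:
    - {"translation":[0,0,1.5],"delta_rot":[0,0,0],"jaw":0}
    - {"translation":[0,0,3],"delta_rot":[0,0,0],"jaw":0}
    - {"translation":[0,0,3.4],"delta_rot":[0,0,0],"jaw":0}
    - {"translation":[0,0,3.7],"delta_rot":[0,0,0],"jaw":0}
    - {"translation":[0,0,4],"delta_rot":[0,0,0],"jaw":0}
    - {"translation":[0,0,4.2],"delta_rot":[0,0,0],"jaw":0}
    - {"translation":[0,0,4.4],"delta_rot":[0,0,0],"jaw":0}
    - {"translation":[0,0,4.4],"delta_rot":[0,0,0],"jaw":0}

```text
time: 10.75
tool_pos: [0.5484, 0.1484, 0.0559]
tool_rot: [0.001, 0.995, -0.097, 0.0]
contact_force: [-0.6, 0.5, -0.1]
gripper_width: 0.003
grasp_force: 0.2
```

send_rows:
  steps:
    - {"translation":[0,0,0.15],"delta_rot":[0,0,0],"jaw":0}
    - {"translation":[0,0,0.3],"delta_rot":[0,0,0],"jaw":0}
    - {"translation":[0,0,0.45],"delta_rot":[0,0,0],"jaw":0}
    - {"translation":[0,0,0.5],"delta_rot":[0,0,0],"jaw":0}
    - {"translation":[0,0,0.5],"delta_rot":[0,0,0],"jaw":0}
    - {"translation":[0,0,0.5],"delta_rot":[0,0,0],"jaw":0}
    - {"translation":[0,0,0.5],"delta_rot":[0,0,0],"jaw":0}
    - {"translation":[0,0,0.5],"delta_rot":[0,0,0],"jaw":0}

```text
time: 11.55
tool_pos: [0.5489, 0.1484, 0.0526]
tool_rot: [0.001, 0.995, -0.097, 0.0]
contact_force: [-5.3, -0.7, 9.5]
gripper_width: 0.004
grasp_force: 5.5
```

Run:
```python
from h import *
go([.5489,.1485,.065])
f=grab_frame("wrist"); cv2.imwrite("pics/wrist4.png",f["pixels"]); w=cloud(f)
p=w.reshape(-1,3); p=p[np.isfinite(p).all(1)]
t=np.array([.557,.0348]); ex=np.array([.98109,-.19355]); ey=np.array([.19355,.98109])
l=np.c_[(p[:,:2]-t)@ex,(p[:,:2]-t)@ey,p[:,2]]
for x in (0,.01,.02,.03,.036):
    q=l[(abs(l[:,0]-x)<.002)&(abs(l[:,1]-.11)<.012)]
    if len(q): print(x,len(q),np.median(q[:,2]).round(4))
```

```text
shift [ 0.   -0.01 -1.24] rot [ 0.0018 -0.0011 -0.0004] pos [0.5489 0.1484 0.0526] F [-5.3 -0.7  9.5] w 0.004 grip 5.5 t 11.6
0 484 0.0491
0.01 550 0.0535
0.02 642 0.0577
0.03 768 0.062
0.036 1078 0.0575
```

The bed is at its stop (slope 0.43). Move to the raised far end with the jaws at 5.4 cm.

send_rows:
  steps:
    - {"translation":[0,0,-2],"delta_rot":[0,0,0],"jaw":2}
    - {"translation":[0.5,0,-4.5],"delta_rot":[0,0,0],"jaw":5.4}
    - {"translation":[3,0,-5],"delta_rot":[0,0,0],"jaw":5.4}
    - {"translation":[5.3,0,-5],"delta_rot":[0,0,0],"jaw":5.4}
    - {"translation":[5.9,0,-4],"delta_rot":[0,0,0],"jaw":5.4}
    - {"translation":[5.9,0,-2.5],"delta_rot":[0,0,0],"jaw":5.4}
    - {"translation":[5.9,0,-1.2],"delta_rot":[0,0,0],"jaw":5.4}
    - {"translation":[5.9,0,-0.8],"delta_rot":[0,0,0],"jaw":5.4}

```text
time: 12.4
tool_pos: [0.6044, 0.137, 0.0581]
tool_rot: [0.001, 0.995, -0.097, -0.002]
contact_force: [-10.8, -2.4, 24.7]
gripper_width: 0.633
grasp_force: 12.7
```

send_rows:
  steps:
    - {"translation":[0,0,0],"delta_rot":[0,0,0],"jaw":5.4}
    - {"translation":[0,0,0],"delta_rot":[0,0,0],"jaw":5.4}
    - {"translation":[0,0,0.1],"delta_rot":[0,0,0],"jaw":5.4}
    - {"translation":[0,0,0.2],"delta_rot":[0,0,0],"jaw":5.4}
    - {"translation":[0,0,0.2],"delta_rot":[0,0,0],"jaw":5.4}
    - {"translation":[0,0,0.2],"delta_rot":[0,0,0],"jaw":5.4}
    - {"translation":[0,0,0.2],"delta_rot":[0,0,0],"jaw":5.4}
    - {"translation":[0,0,0.2],"delta_rot":[0,0,0],"jaw":5.4}

```text
time: 13.2
tool_pos: [0.6045, 0.137, 0.0582]
tool_rot: [0.001, 0.995, -0.097, -0.002]
contact_force: [-9.0, -2.8, 17.6]
gripper_width: 0.631
grasp_force: 8.4
```

Run:
```python
from h import *
go([.6077,.1369,.058])
f=grab_frame("wrist"); cv2.imwrite("pics/wrist5.png",f["pixels"])
```

```text
shift [ 0.31 -0.05  0.02] rot [0.0033 0.003  0.0008] pos [0.6045 0.137  0.0582] F [-9.  -2.8 17.6] w 0.631 grip 8.4 t 13.2
```

View pics/wrist5.png

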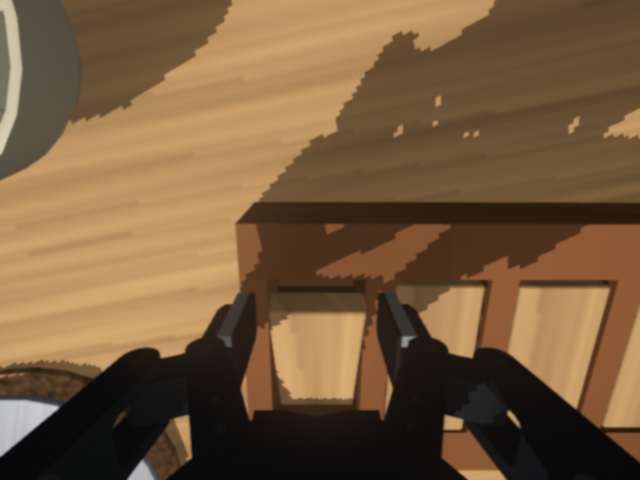

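The wrist view shows the fingers straddling the raised end (columns 270–365). They rest lightly on the tray top, so I raise 3 mm, close and lift.

send_rows:
  steps:
    - {"translation":[0,0,-0.3],"delta_rot":[0,0,0],"jaw":5.4}
    - {"translation":[0,0,-0.3],"delta_rot":[0,0,0],"jaw":5.4}
    - {"translation":[0,0,-0.3],"delta_rot":[0,0,0],"jaw":3}
    - {"translation":[0,0,-0.3],"delta_rot":[0,0,0],"jaw":3}
    - {"translation":[0,0,-0.3],"delta_rot":[0,0,0],"jaw":3}
    - {"translation":[0,0,-0.3],"delta_rot":[0,0,0],"jaw":3}
    - {"translation":[0,0,-0.3],"delta_rot":[0,0,0],"jaw":3}
    - {"translation":[0,0,-0.3],"delta_rot":[0,0,0],"jaw":3}

```text
time: 14.05
tool_pos: [0.6065, 0.1378, 0.0609]
tool_rot: [0.0, 0.995, -0.097, 0.001]
contact_force: [-1.1, 0.9, 8.6]
gripper_width: 0.449
grasp_force: 63.4
```

send_rows:
  steps:
    - {"translation":[0,0,-0.3],"delta_rot":[0,0,0],"jaw":3}
    - {"translation":[0,0,-1],"delta_rot":[0,0,0],"jaw":3}
    - {"translation":[0,0,-2],"delta_rot":[0,0,0],"jaw":3}
    - {"translation":[0,0,-4],"delta_rot":[0,0,0],"jaw":3}
    - {"translation":[0,0,-7],"delta_rot":[0,0,0],"jaw":3}
    - {"translation":[0,0,-10],"delta_rot":[0,0,0],"jaw":3}
    - {"translation":[0,0,-12],"delta_rot":[0,0,0],"jaw":3}
    - {"translation":[0,0,-12],"delta_rot":[0,0,0],"jaw":3}

```text
time: 14.85
tool_pos: [0.6084, 0.1372, 0.1847]
tool_rot: [0.0, 0.995, -0.097, 0.004]
contact_force: [0.5, -0.1, -0.3]
gripper_width: 0.447
grasp_force: 60.6
```

```bash
cat >> h.py <<'E'
T=np.array([.557,.0348]); EX=np.array([.98109,-.19355]); EY=np.array([.19355,.98109])
def caddy():
    f=grab_frame("top"); w=cloud(f)[200:320,300:470].reshape(-1,3); w=w[np.isfinite(w).all(1)]
    q=w[(w[:,2]>.088)&(w[:,2]<.104)]; q=q[np.hypot(*(q[:,:2]-np.array([.4765,-.331])).T)<.15]
    c,r=cv2.minEnclosingCircle(q[:,:2].astype(np.float32)); print("caddy",np.round(c,4),round(r,4),len(q)); return f,c
E
python3 - <<'E'
from h import *
s=state(); f,c=caddy(); cv2.imwrite("pics/top2.png",f["pixels"])
g=np.array(c)+EX*.029
go([g[0],g[1],s["tool_pos"][2]],s=s)
f=grab_frame("wrist"); cv2.imwrite("pics/wrist6.png",f["pixels"])
E
```

```text
caddy [ 0.4734 -0.3308] 0.0742 224
shift [-1.270e+00  4.853e+01 -1.000e-02] rot [ 0.     -0.0081 -0.0004] pos [0.6084 0.1372 0.1847] F [ 0.5 -0.1 -0.3] w 0.447 grip 60.6 t 14.8
```

View pics/wrist6.png

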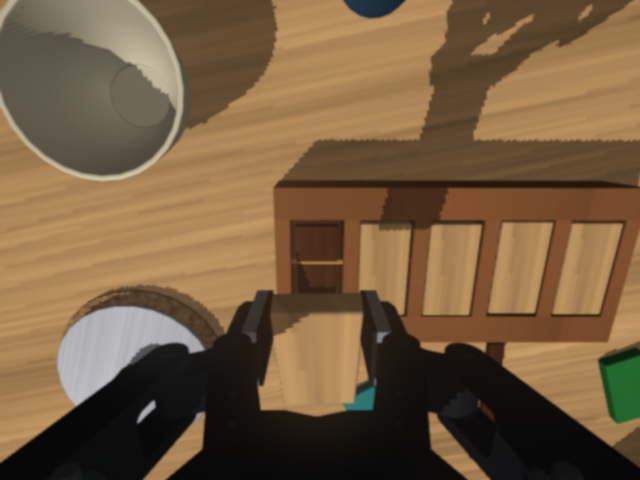

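The tablet is held at (317,345), its pocket is empty and the neighbours are level. Carry it to the caddy.

send_rows:
  steps:
    - {"translation":[0,1,0],"delta_rot":[0,0,0],"jaw":3}
    - {"translation":[-0.1,3.5,0],"delta_rot":[0,0,0],"jaw":3}
    - {"translation":[-0.2,7.5,0],"delta_rot":[0,0,0],"jaw":3}
    - {"translation":[-0.3,12,0],"delta_rot":[0,0,0],"jaw":3}
    - {"translation":[-0.4,16.5,0],"delta_rot":[0,0,0],"jaw":3}
    - {"translation":[-0.5,21,0],"delta_rot":[0,0,0],"jaw":3}
    - {"translation":[-0.7,25.5,0],"delta_rot":[0,0,0],"jaw":3}
    - {"translation":[-0.8,30,0],"delta_rot":[0,0,0],"jaw":3}

```text
time: 15.75
tool_pos: [0.5379, -0.1573, 0.1783]
tool_rot: [0.001, 0.995, -0.098, -0.002]
contact_force: [0.3, -0.0, -0.7]
gripper_width: 0.448
grasp_force: 60.7
```

send_rows:
  steps:
    - {"translation":[-0.1,4.5,0],"delta_rot":[0,0,0],"jaw":3}
    - {"translation":[-0.2,9,0],"delta_rot":[0,0,0],"jaw":3}
    - {"translation":[-0.3,13,0],"delta_rot":[0,0,0],"jaw":3}
    - {"translation":[-0.4,16,0],"delta_rot":[0,0,0],"jaw":3}
    - {"translation":[-0.5,18,0],"delta_rot":[0,0,0],"jaw":3}
    - {"translation":[-0.5,18.5,0],"delta_rot":[0,0,0],"jaw":3}
    - {"translation":[-0.5,18.5,0],"delta_rot":[0,0,0],"jaw":3}
    - {"translation":[-0.5,18.5,0],"delta_rot":[0,0,0],"jaw":3}

```text
time: 16.55
tool_pos: [0.4991, -0.3351, 0.1798]
tool_rot: [0.0, 0.995, -0.097, -0.0]
contact_force: [-0.5, 0.5, -1.1]
gripper_width: 0.449
grasp_force: 60.7
```

```bash
cat >> h.py <<'E'
from scipy.optimize import least_squares
def rim(c0=(.4745,-.331)):
    """circle fit to the caddy's outer wall/rim in the wrist depth"""
    f=grab_frame("wrist"); w=cloud(f).reshape(-1,3); w=w[np.isfinite(w).all(1)]
    q=w[(w[:,2]>.092)&(w[:,2]<.1)&(np.hypot(w[:,0]-c0[0],w[:,1]-c0[1])<.12)]
    r=least_squares(lambda v:np.hypot(q[:,0]-v[0],q[:,1]-v[1])-.072,c0,loss="soft_l1",f_scale=.002)
    print("rim",len(q),r.x.round(4),"res",np.median(abs(r.fun)).round(4)); return f,r.x
E
python3 - <<'E'
from h import *
s=state(); f,c=rim(); cv2.imwrite("pics/wrist7.png",f["pixels"])
g=np.array(c)+EX*.029
go([g[0],g[1],.062],s=s)
E
```

```text
rim 3196 [ 0.4731 -0.3307] res 0.0012
shift [ 0.28  0.06 11.78] rot [0.0007 0.0009 0.0001] pos [ 0.4991 -0.3351  0.1798] F [-0.5  0.5 -1.1] w 0.449 grip 60.7 t 16.6
```

View pics/wrist7.png

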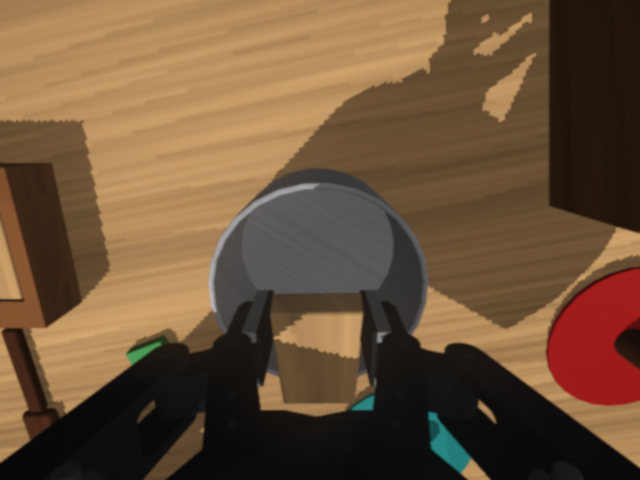

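The wrist view shows the tablet centred over the open caddy at (318,280), a bit towards the near side. Shift 3 mm, lower, release and lift out.

send_rows:
  steps:
    - {"translation":[0.3,0,2],"delta_rot":[0,0,0],"jaw":3}
    - {"translation":[0.3,0,5],"delta_rot":[0,0,0],"jaw":3}
    - {"translation":[0.3,0,8],"delta_rot":[0,0,0],"jaw":3}
    - {"translation":[0.3,0,10.5],"delta_rot":[0,0,0],"jaw":3}
    - {"translation":[0.3,0,12],"delta_rot":[0,0,0],"jaw":3}
    - {"translation":[0.3,0,12.4],"delta_rot":[0,0,0],"jaw":3}
    - {"translation":[0.3,0,12.4],"delta_rot":[0,0,0],"jaw":3}
    - {"translation":[0.3,0,12.4],"delta_rot":[0,0,0],"jaw":4.8}

```text
time: 17.4
tool_pos: [0.5029, -0.3374, 0.0584]
tool_rot: [0.002, 0.995, -0.097, 0.001]
contact_force: [-2.2, 1.8, 2.2]
gripper_width: 0.558
grasp_force: 0.0
```

send_rows:
  steps:
    - {"translation":[0,0,0],"delta_rot":[0,0,0],"jaw":4.8}
    - {"translation":[0,0,0],"delta_rot":[0,0,0],"jaw":4.8}
    - {"translation":[0,0,-2],"delta_rot":[0,0,0],"jaw":4.8}
    - {"translation":[0,0,-5],"delta_rot":[0,0,0],"jaw":4.8}
    - {"translation":[0,0,-8],"delta_rot":[0,0,0],"jaw":3}
    - {"translation":[0,0,-11],"delta_rot":[0,0,0],"jaw":0}
    - {"translation":[0,-2,-12],"delta_rot":[0,0,0],"jaw":0}
    - {"translation":[0,-5,-12],"delta_rot":[0,0,0],"jaw":0}

```text
time: 18.2
tool_pos: [0.5134, -0.2884, 0.1799]
tool_rot: [0.002, 0.995, -0.099, 0.003]
contact_force: [0.4, -0.1, -0.7]
gripper_width: 0.001
grasp_force: 0.0
```

Run:
```python
from h import *
s=state(); go([.5382,.0946,.10],s=s)
f,c=rim(); w=cloud(f); p=w.reshape(-1,3); p=p[np.isfinite(p).all(1)]
q=p[np.hypot(*(p[:,:2]-c).T)<.06]; print(np.histogram(q[:,2],bins=np.arange(0,.12,.01))[0])
go([.5382,.0946,.10])
```

```text
shift [ -5.13 -38.08   7.8 ] rot [ 0.0044 -0.0063 -0.0027] pos [ 0.5134 -0.2884  0.1799] F [ 0.4 -0.1 -0.7] w 0.001 grip 0.0 t 18.2
rim 3178 [ 0.4734 -0.3298] res 0.0011
[7333 3855  117    0    0    0    0    0    0    0    0]
shift [ -4.86 -37.54   7.8 ] rot [-0.0007 -0.003   0.0011] pos [ 0.5135 -0.2831  0.1779] F [2.3 3.6 0. ] w 0.002 grip 0.0 t 18.2
```

send_rows:
  steps:
    - {"translation":[-0.5,-4,0],"delta_rot":[0,0,0],"jaw":0}
    - {"translation":[-1.1,-8.5,0],"delta_rot":[0,0,0],"jaw":0}
    - {"translation":[-1.7,-13,0],"delta_rot":[0,0,0],"jaw":0}
    - {"translation":[-2.3,-17.5,0],"delta_rot":[0,0,0],"jaw":0}
    - {"translation":[-2.9,-22,0],"delta_rot":[0,0,0],"jaw":0}
    - {"translation":[-3.5,-26.5,1],"delta_rot":[0,0,0],"jaw":0}
    - {"translation":[-4,-31,2],"delta_rot":[0,0,0],"jaw":0}
    - {"translation":[-4.5,-35,4],"delta_rot":[0,0,0],"jaw":0}

```text
time: 19.05
tool_pos: [0.5361, 0.0673, 0.1367]
tool_rot: [0.001, 0.995, -0.097, 0.002]
contact_force: [0.6, -0.7, -0.3]
gripper_width: 0.001
grasp_force: 0.0
```

send_rows:
  steps:
    - {"translation":[-0.3,-2.3,2],"delta_rot":[0,0,0],"jaw":0}
    - {"translation":[-0.4,-3.1,3.8],"delta_rot":[0,0,0],"jaw":0}
    - {"translation":[-0.4,-3.1,3.8],"delta_rot":[0,0,0],"jaw":0}
    - {"translation":[-0.4,-3.1,3.8],"delta_rot":[0,0,0],"jaw":0}
    - {"translation":[-0.4,-3.1,3.8],"delta_rot":[0,0,0],"jaw":0}
    - {"translation":[-0.4,-3.1,3.8],"delta_rot":[0,0,0],"jaw":0}
    - {"translation":[-0.4,-3.1,5.5],"delta_rot":[0,0,0],"jaw":0}
    - {"translation":[-0.4,-3.1,6.5],"delta_rot":[0,0,0],"jaw":0}

```text
time: 19.85
tool_pos: [0.5382, 0.0948, 0.0712]
tool_rot: [0.001, 0.995, -0.098, 0.001]
contact_force: [-1.0, -0.3, -1.3]
gripper_width: -0.001
grasp_force: 0.0
```

Run:
```python
from h import *
go([.5382,.0946,.051])
```

```text
shift [0.   0.02 2.02] rot [ 0.0016 -0.0016 -0.0015] pos [0.5382 0.0948 0.0712] F [-1.  -0.3 -1.3] w -0.001 grip 0.0 t 19.9
```

send_rows:
  steps:
    - {"translation":[0,0,0.8],"delta_rot":[0,0,0],"jaw":0}
    - {"translation":[0,0,1.2],"delta_rot":[0,0,0],"jaw":0}
    - {"translation":[0,0,1.6],"delta_rot":[0,0,0],"jaw":0}
    - {"translation":[0,0,1.9],"delta_rot":[0,0,0],"jaw":0}
    - {"translation":[0,0,2.1],"delta_rot":[0,0,0],"jaw":0}
    - {"translation":[0,0,2.1],"delta_rot":[0,0,0],"jaw":0}
    - {"translation":[0,0,2.1],"delta_rot":[0,0,0],"jaw":0}
    - {"translation":[0,0,2.1],"delta_rot":[0,0,0],"jaw":0}

```text
time: 20.65
tool_pos: [0.5379, 0.0952, 0.0522]
tool_rot: [0.001, 0.995, -0.097, -0.0]
contact_force: [-9.0, -0.7, 14.7]
gripper_width: -0.001
grasp_force: 8.2
```

send_rows:
  steps:
    - {"translation":[0,0,-2],"delta_rot":[0,0,0],"jaw":2}
    - {"translation":[0.5,0.05,-4.5],"delta_rot":[0,0,0],"jaw":5.4}
    - {"translation":[3,0.05,-5],"delta_rot":[0,0,0],"jaw":5.4}
    - {"translation":[5.3,0.05,-5],"delta_rot":[0,0,0],"jaw":5.4}
    - {"translation":[5.9,0.05,-4],"delta_rot":[0,0,0],"jaw":5.4}
    - {"translation":[5.9,0.05,-2.5],"delta_rot":[0,0,0],"jaw":5.4}
    - {"translation":[5.9,0.05,-1.4],"delta_rot":[0,0,0],"jaw":5.2}
    - {"translation":[5.9,0.05,-1.1],"delta_rot":[0,0,0],"jaw":5.2}

```text
time: 21.45
tool_pos: [0.5929, 0.0837, 0.0586]
tool_rot: [0.001, 0.995, -0.097, -0.003]
contact_force: [-6.2, -0.9, 13.9]
gripper_width: 0.607
grasp_force: 6.7
```

send_rows:
  steps:
    - {"translation":[0,0,0],"delta_rot":[0,0,0],"jaw":5}
    - {"translation":[0,0,0],"delta_rot":[0,0,0],"jaw":3}
    - {"translation":[0,0,0],"delta_rot":[0,0,0],"jaw":3}
    - {"translation":[0,0,0],"delta_rot":[0,0,0],"jaw":3}
    - {"translation":[0,0,0],"delta_rot":[0,0,0],"jaw":3}
    - {"translation":[0,0,0],"delta_rot":[0,0,0],"jaw":3}
    - {"translation":[0,0,0],"delta_rot":[0,0,0],"jaw":3}
    - {"translation":[0,0,0],"delta_rot":[0,0,0],"jaw":3}

```text
time: 22.25
tool_pos: [0.5952, 0.0838, 0.0609]
tool_rot: [0.001, 0.995, -0.097, -0.0]
contact_force: [-2.9, 4.7, 5.3]
gripper_width: 0.452
grasp_force: 61.1
```

send_rows:
  steps:
    - {"translation":[0,0,-0.3],"delta_rot":[0,0,0],"jaw":3}
    - {"translation":[0,0,-1],"delta_rot":[0,0,0],"jaw":3}
    - {"translation":[0,0,-2],"delta_rot":[0,0,0],"jaw":3}
    - {"translation":[0,0,-4],"delta_rot":[0,0,0],"jaw":3}
    - {"translation":[0,0,-7],"delta_rot":[0,0,0],"jaw":3}
    - {"translation":[0,0,-10],"delta_rot":[0,0,0],"jaw":3}
    - {"translation":[0,0,-12.5],"delta_rot":[0,0,0],"jaw":3}
    - {"translation":[0,0,-12.5],"delta_rot":[0,0,0],"jaw":3}

```text
time: 23.05
tool_pos: [0.5986, 0.0833, 0.192]
tool_rot: [0.001, 0.995, -0.098, 0.005]
contact_force: [-0.1, -0.9, 0.2]
gripper_width: 0.449
grasp_force: 60.2
```

Run:
```python
from h import *
s=state(); f,c=caddy(); cv2.imwrite("pics/top3.png",f["pixels"])
g=np.array([.4733,-.3302])+EX*.029
go([g[0],g[1],s["tool_pos"][2]],s=s)
```

```text
caddy [ 0.4742 -0.3309] 0.0742 218
shift [-1.36 43.    0.  ] rot [ 0.0004 -0.0106 -0.0007] pos [0.5986 0.0833 0.192 ] F [-0.1 -0.9  0.2] w 0.449 grip 60.2 t 23.1
```

send_rows:
  steps:
    - {"translation":[0,1,0],"delta_rot":[0,0,0],"jaw":3}
    - {"translation":[-0.1,3.5,0],"delta_rot":[0,0,0],"jaw":3}
    - {"translation":[-0.2,7,0],"delta_rot":[0,0,0],"jaw":3}
    - {"translation":[-0.3,11,0],"delta_rot":[0,0,0],"jaw":3}
    - {"translation":[-0.4,15,0],"delta_rot":[0,0,0],"jaw":3}
    - {"translation":[-0.5,19,0],"delta_rot":[0,0,0],"jaw":3}
    - {"translation":[-0.6,23,0],"delta_rot":[0,0,0],"jaw":3}
    - {"translation":[-0.8,27,0],"delta_rot":[0,0,0],"jaw":3}

```text
time: 23.9
tool_pos: [0.5333, -0.1813, 0.184]
tool_rot: [0.001, 0.995, -0.098, -0.002]
contact_force: [0.5, -0.3, -1.2]
gripper_width: 0.446
grasp_force: 60.3
```

send_rows:
  steps:
    - {"translation":[-0.1,4,0],"delta_rot":[0,0,0],"jaw":3}
    - {"translation":[-0.2,8,0],"delta_rot":[0,0,0],"jaw":3}
    - {"translation":[-0.3,11.5,0],"delta_rot":[0,0,0],"jaw":3}
    - {"translation":[-0.4,14,0],"delta_rot":[0,0,0],"jaw":3}
    - {"translation":[-0.4,15.7,0],"delta_rot":[0,0,0],"jaw":3}
    - {"translation":[-0.4,16,0],"delta_rot":[0,0,0],"jaw":3}
    - {"translation":[-0.4,16,0],"delta_rot":[0,0,0],"jaw":3}
    - {"translation":[-0.4,16,0],"delta_rot":[0,0,0],"jaw":3}

```text
time: 24.7
tool_pos: [0.5005, -0.3347, 0.1863]
tool_rot: [0.0, 0.995, -0.097, -0.0]
contact_force: [0.2, 0.3, -0.7]
gripper_width: 0.447
grasp_force: 60.3
```

Run:
```python
from h import *
s=state(); f,c=rim(); g=np.array(c)+EX*.029
go([g[0],g[1],.069],s=s)
```

```text
rim 2981 [ 0.4733 -0.3306] res 0.0011
shift [ 0.16  0.12 11.73] rot [0.001  0.0003 0.0007] pos [ 0.5005 -0.3347  0.1863] F [ 0.2  0.3 -0.7] w 0.447 grip 60.3 t 24.7
```

send_rows:
  steps:
    - {"translation":[0.2,0.1,2],"delta_rot":[0,0,0],"jaw":3}
    - {"translation":[0.2,0.1,5],"delta_rot":[0,0,0],"jaw":3}
    - {"translation":[0.2,0.1,8],"delta_rot":[0,0,0],"jaw":3}
    - {"translation":[0.2,0.1,10.2],"delta_rot":[0,0,0],"jaw":3}
    - {"translation":[0.2,0.1,11.4],"delta_rot":[0,0,0],"jaw":3}
    - {"translation":[0.2,0.1,11.7],"delta_rot":[0,0,0],"jaw":3}
    - {"translation":[0.2,0.1,11.7],"delta_rot":[0,0,0],"jaw":3}
    - {"translation":[0.2,0.1,11.7],"delta_rot":[0,0,0],"jaw":4.8}

```text
time: 25.55
tool_pos: [0.5033, -0.338, 0.0716]
tool_rot: [0.002, 0.995, -0.097, 0.001]
contact_force: [0.4, 0.2, -0.1]
gripper_width: 0.56
grasp_force: 0.0
```

send_rows:
  steps:
    - {"translation":[0,0,0],"delta_rot":[0,0,0],"jaw":4.8}
    - {"translation":[0,0,0],"delta_rot":[0,0,0],"jaw":4.8}
    - {"translation":[0,0,-2],"delta_rot":[0,0,0],"jaw":4.8}
    - {"translation":[0,0,-5],"delta_rot":[0,0,0],"jaw":4.8}
    - {"translation":[0,0,-8],"delta_rot":[0,0,0],"jaw":3}
    - {"translation":[0,0,-11],"delta_rot":[0,0,0],"jaw":0}
    - {"translation":[0,-2,-12],"delta_rot":[0,0,0],"jaw":0}
    - {"translation":[0,-5,-12],"delta_rot":[0,0,0],"jaw":0}

```text
time: 26.35
tool_pos: [0.513, -0.2887, 0.1928]
tool_rot: [0.002, 0.995, -0.099, 0.003]
contact_force: [0.9, 0.4, -1.3]
gripper_width: 0.0
grasp_force: 0.0
```

Run:
```python
from h import *
f,c=rim(); w=cloud(f); p=w.reshape(-1,3); p=p[np.isfinite(p).all(1)]
q=p[np.hypot(*(p[:,:2]-c).T)<.06]; print(np.histogram(q[:,2],bins=np.arange(0,.12,.01))[0])
q=q[q[:,2]>.013]; print(q.min(0).round(3),q.max(0).round(3))
```

```text
rim 2913 [ 0.4734 -0.3299] res 0.0011
[6666  216  784 3183    0    0    0    0    0    0    0]
[ 0.438 -0.362  0.013] [ 0.53  -0.282  0.279]
```

send_rows:
  steps:
    - {"translation":[-0.6,-4,0],"delta_rot":[0,0,0],"jaw":0}
    - {"translation":[-1.2,-8.5,0],"delta_rot":[0,0,0],"jaw":0}
    - {"translation":[-1.9,-13,0],"delta_rot":[0,0,0],"jaw":0}
    - {"translation":[-2.6,-17.5,0],"delta_rot":[0,0,0],"jaw":0}
    - {"translation":[-3.3,-22,1],"delta_rot":[0,0,0],"jaw":0}
    - {"translation":[-4,-26.5,3],"delta_rot":[0,0,0],"jaw":0}
    - {"translation":[-4.5,-30.5,5],"delta_rot":[0,0,0],"jaw":0}
    - {"translation":[-4.8,-32.4,7.5],"delta_rot":[0,0,0],"jaw":0}

```text
time: 27.2
tool_pos: [0.5271, 0.0427, 0.1135]
tool_rot: [0.0, 0.995, -0.096, 0.001]
contact_force: [0.1, -1.2, -0.2]
gripper_width: -0.003
grasp_force: 0.0
```

send_rows:
  steps:
    - {"translation":[0,0,2],"delta_rot":[0,0,0],"jaw":0}
    - {"translation":[0,0,2],"delta_rot":[0,0,0],"jaw":0}
    - {"translation":[0,0,2],"delta_rot":[0,0,0],"jaw":0}
    - {"translation":[0,0,2],"delta_rot":[0,0,0],"jaw":0}
    - {"translation":[0,0,2],"delta_rot":[0,0,0],"jaw":0}
    - {"translation":[0,0,2],"delta_rot":[0,0,0],"jaw":0}
    - {"translation":[0,0,2],"delta_rot":[0,0,0],"jaw":0}
    - {"translation":[0,0,2],"delta_rot":[0,0,0],"jaw":0}

```text
time: 28.0
tool_pos: [0.5278, 0.0387, 0.0944]
tool_rot: [0.001, 0.995, -0.098, 0.0]
contact_force: [0.6, 0.6, 0.6]
gripper_width: -0.002
grasp_force: 0.0
```

Run:
```python
from h import *
go([.5276,.0406,.050])
```

```text
shift [-0.07 -0.19  4.44] rot [ 0.0018 -0.0011 -0.0008] pos [0.5278 0.0387 0.0944] F [0.6 0.6 0.6] w -0.002 grip 0.0 t 28.0
```

Stacked flat in the caddy (top at about 30 mm). Press pocket 2, grip and lift.

send_rows:
  steps:
    - {"translation":[-0.05,-0.2,1.5],"delta_rot":[0,0,0],"jaw":0}
    - {"translation":[-0.05,-0.2,2.8],"delta_rot":[0,0,0],"jaw":0}
    - {"translation":[-0.05,-0.2,3.2],"delta_rot":[0,0,0],"jaw":0}
    - {"translation":[-0.05,-0.2,3.6],"delta_rot":[0,0,0],"jaw":0}
    - {"translation":[-0.05,-0.2,4],"delta_rot":[0,0,0],"jaw":0}
    - {"translation":[-0.05,-0.2,4.3],"delta_rot":[0,0,0],"jaw":0}
    - {"translation":[-0.05,-0.2,4.4],"delta_rot":[0,0,0],"jaw":0}
    - {"translation":[-0.05,-0.2,4.4],"delta_rot":[0,0,0],"jaw":0}

```text
time: 28.8
tool_pos: [0.5273, 0.0409, 0.0522]
tool_rot: [0.001, 0.995, -0.097, -0.001]
contact_force: [-10.1, 0.5, 16.4]
gripper_width: 0.0
grasp_force: 9.7
```

Run:
```python
from h import *
go([.5276,.0406,.050])
```

```text
shift [0.04 0.03 0.22] rot [ 0.0024  0.0021 -0.0002] pos [0.5273 0.0409 0.0522] F [-10.1   0.5  16.4] w 0.0 grip 9.7 t 28.8
```

send_rows:
  steps:
    - {"translation":[0,0,-2],"delta_rot":[0,0,0],"jaw":2}
    - {"translation":[0.5,0,-4.5],"delta_rot":[0,0,0],"jaw":5.4}
    - {"translation":[3,0,-5],"delta_rot":[0,0,0],"jaw":5.4}
    - {"translation":[5.3,0,-5],"delta_rot":[0,0,0],"jaw":5.4}
    - {"translation":[5.9,0,-4],"delta_rot":[0,0,0],"jaw":5.4}
    - {"translation":[5.9,0,-2.5],"delta_rot":[0,0,0],"jaw":5.2}
    - {"translation":[5.9,0,-1.5],"delta_rot":[0,0,0],"jaw":5.2}
    - {"translation":[5.9,0,-1.2],"delta_rot":[0,0,0],"jaw":5.2}

```text
time: 29.6
tool_pos: [0.5822, 0.0298, 0.0587]
tool_rot: [0.001, 0.995, -0.097, -0.003]
contact_force: [-7.1, 0.3, 8.0]
gripper_width: 0.608
grasp_force: 4.0
```

send_rows:
  steps:
    - {"translation":[0,0,0],"delta_rot":[0,0,0],"jaw":5}
    - {"translation":[0,0,0],"delta_rot":[0,0,0],"jaw":3}
    - {"translation":[0,0,0],"delta_rot":[0,0,0],"jaw":3}
    - {"translation":[0,0,0],"delta_rot":[0,0,0],"jaw":3}
    - {"translation":[0,0,0],"delta_rot":[0,0,0],"jaw":3}
    - {"translation":[0,0,0],"delta_rot":[0,0,0],"jaw":3}
    - {"translation":[0,0,0],"delta_rot":[0,0,0],"jaw":3}
    - {"translation":[0,0,0],"delta_rot":[0,0,0],"jaw":3}

```text
time: 30.4
tool_pos: [0.5855, 0.0294, 0.0622]
tool_rot: [0.001, 0.995, -0.097, 0.0]
contact_force: [-0.8, 0.2, 0.4]
gripper_width: 0.445
grasp_force: 61.2
```

send_rows:
  steps:
    - {"translation":[0,0,-0.3],"delta_rot":[0,0,0],"jaw":3}
    - {"translation":[0,0,-1],"delta_rot":[0,0,0],"jaw":3}
    - {"translation":[0,0,-2],"delta_rot":[0,0,0],"jaw":3}
    - {"translation":[0,0,-4],"delta_rot":[0,0,0],"jaw":3}
    - {"translation":[0,0,-7],"delta_rot":[0,0,0],"jaw":3}
    - {"translation":[0,0,-10],"delta_rot":[0,0,0],"jaw":3}
    - {"translation":[0,0,-12.5],"delta_rot":[0,0,0],"jaw":3}
    - {"translation":[0,0,-12.5],"delta_rot":[0,0,0],"jaw":3}

```text
time: 31.2
tool_pos: [0.5884, 0.0294, 0.1934]
tool_rot: [0.001, 0.995, -0.097, 0.005]
contact_force: [0.4, -0.6, 0.5]
gripper_width: 0.446
grasp_force: 61.1
```

Run:
```python
from h import *
s=state(); f,c=caddy(); cv2.imwrite("pics/top4.png",f["pixels"])
g=np.array([.4733,-.3302])+EX*.029
go([g[0],g[1],s["tool_pos"][2]],s=s)
```

```text
caddy [ 0.4743 -0.3305] 0.0743 226
shift [-1.420e+00  3.751e+01  1.000e-02] rot [ 0.0007 -0.0108 -0.0004] pos [0.5884 0.0294 0.1934] F [ 0.4 -0.6  0.5] w 0.446 grip 61.1 t 31.2
```

send_rows:
  steps:
    - {"translation":[0,1,0],"delta_rot":[0,0,0],"jaw":3}
    - {"translation":[-0.1,3.5,0],"delta_rot":[0,0,0],"jaw":3}
    - {"translation":[-0.2,7,0],"delta_rot":[0,0,0],"jaw":3}
    - {"translation":[-0.3,11,0],"delta_rot":[0,0,0],"jaw":3}
    - {"translation":[-0.4,15,0],"delta_rot":[0,0,0],"jaw":3}
    - {"translation":[-0.5,19,0],"delta_rot":[0,0,0],"jaw":3}
    - {"translation":[-0.6,23,0],"delta_rot":[0,0,0],"jaw":3}
    - {"translation":[-0.8,27,0],"delta_rot":[0,0,0],"jaw":3}

```text
time: 32.05
tool_pos: [0.5232, -0.2351, 0.1852]
tool_rot: [0.0, 0.995, -0.098, -0.002]
contact_force: [0.0, -0.7, -1.5]
gripper_width: 0.448
grasp_force: 61.1
```

send_rows:
  steps:
    - {"translation":[-0.1,4,0],"delta_rot":[0,0,0],"jaw":3}
    - {"translation":[-0.2,7,0],"delta_rot":[0,0,0],"jaw":3}
    - {"translation":[-0.3,9.2,0],"delta_rot":[0,0,0],"jaw":3}
    - {"translation":[-0.3,10.3,0],"delta_rot":[0,0,0],"jaw":3}
    - {"translation":[-0.3,10.6,0],"delta_rot":[0,0,0],"jaw":3}
    - {"translation":[-0.3,10.6,0],"delta_rot":[0,0,0],"jaw":3}
    - {"translation":[-0.3,10.6,0],"delta_rot":[0,0,0],"jaw":3}
    - {"translation":[-0.3,10.6,0],"delta_rot":[0,0,0],"jaw":3}

```text
time: 32.85
tool_pos: [0.502, -0.3361, 0.1877]
tool_rot: [0.001, 0.995, -0.097, 0.0]
contact_force: [-0.2, -0.5, 0.5]
gripper_width: 0.449
grasp_force: 61.1
```

Run:
```python
from h import *
s=state(); f,c=rim(); g=np.array(c)+EX*.029
go([g[0],g[1],.081],s=s)
```

```text
rim 2934 [ 0.4733 -0.3307] res 0.0012
shift [-2.000e-02  1.000e-02  1.067e+01] rot [ 0.0016 -0.0005  0.001 ] pos [ 0.502  -0.3361  0.1877] F [-0.2 -0.5  0.5] w 0.449 grip 61.1 t 32.9
```

send_rows:
  steps:
    - {"translation":[0,0,2],"delta_rot":[0,0,0],"jaw":3}
    - {"translation":[0,0,5],"delta_rot":[0,0,0],"jaw":3}
    - {"translation":[0,0,8],"delta_rot":[0,0,0],"jaw":3}
    - {"translation":[0,0,9.6],"delta_rot":[0,0,0],"jaw":3}
    - {"translation":[0,0,10.4],"delta_rot":[0,0,0],"jaw":3}
    - {"translation":[0,0,10.6],"delta_rot":[0,0,0],"jaw":3}
    - {"translation":[0,0,10.6],"delta_rot":[0,0,0],"jaw":3}
    - {"translation":[0,0,10.6],"delta_rot":[0,0,0],"jaw":4.8}

```text
time: 33.7
tool_pos: [0.5027, -0.3381, 0.0837]
tool_rot: [0.002, 0.995, -0.097, 0.001]
contact_force: [0.8, -0.8, 0.0]
gripper_width: 0.565
grasp_force: 0.0
```

send_rows:
  steps:
    - {"translation":[0,0,0],"delta_rot":[0,0,0],"jaw":4.8}
    - {"translation":[0,0,0],"delta_rot":[0,0,0],"jaw":4.8}
    - {"translation":[0,0,-2],"delta_rot":[0,0,0],"jaw":4.8}
    - {"translation":[0,0,-5],"delta_rot":[0,0,0],"jaw":4.8}
    - {"translation":[0,0,-8],"delta_rot":[0,0,0],"jaw":3}
    - {"translation":[0,0,-11],"delta_rot":[0,0,0],"jaw":0}
    - {"translation":[0,-2,-12],"delta_rot":[0,0,0],"jaw":0}
    - {"translation":[0,-5,-12],"delta_rot":[0,0,0],"jaw":0}

```text
time: 34.5
tool_pos: [0.5124, -0.2886, 0.2047]
tool_rot: [0.002, 0.995, -0.099, 0.002]
contact_force: [0.6, -0.1, 0.1]
gripper_width: -0.0
grasp_force: 0.0
```

Run:
```python
from h import *
f,c=rim(); w=cloud(f); p=w.reshape(-1,3); p=p[np.isfinite(p).all(1)]
q=p[np.hypot(*(p[:,:2]-c).T)<.06]; print(np.histogram(q[:,2],bins=np.arange(0,.12,.01))[0])
```

```text
rim 2731 [ 0.4734 -0.3299] res 0.0011
[5856  195  169  389 3798    0    0    0    0    0    0]
```

send_rows:
  steps:
    - {"translation":[-0.6,-4,0],"delta_rot":[0,0,0],"jaw":0}
    - {"translation":[-1.3,-8.5,0],"delta_rot":[0,0,0],"jaw":0}
    - {"translation":[-2,-13,0],"delta_rot":[0,0,1],"jaw":0}
    - {"translation":[-2.8,-17.5,2],"delta_rot":[0,0,0],"jaw":0}
    - {"translation":[-3.6,-22,4],"delta_rot":[0,0,0],"jaw":0}
    - {"translation":[-4.4,-25.5,6],"delta_rot":[0,0,0],"jaw":0}
    - {"translation":[-4.8,-26.9,8],"delta_rot":[0,0,0],"jaw":0}
    - {"translation":[-4.8,-26.9,10],"delta_rot":[0,0,0],"jaw":0}

```text
time: 35.35
tool_pos: [0.5151, -0.0117, 0.0994]
tool_rot: [0.001, 0.995, -0.095, -0.001]
contact_force: [-0.4, -0.1, 0.5]
gripper_width: 0.005
grasp_force: 0.0
```

send_rows:
  steps:
    - {"translation":[0,0,0],"delta_rot":[0,0,0],"jaw":0}
    - {"translation":[0,0,0],"delta_rot":[0,0,0],"jaw":0}
    - {"translation":[0,0,0],"delta_rot":[0,0,0],"jaw":0}
    - {"translation":[0,0,0],"delta_rot":[0,0,0],"jaw":0}
    - {"translation":[0,0,0],"delta_rot":[0,0,0],"jaw":0}
    - {"translation":[0,0,0],"delta_rot":[0,0,0],"jaw":0}
    - {"translation":[0,0,0],"delta_rot":[0,0,0],"jaw":0}
    - {"translation":[0,0,0],"delta_rot":[0,0,0],"jaw":0}

```text
time: 36.15
tool_pos: [0.5165, -0.0151, 0.1013]
tool_rot: [0.001, 0.995, -0.098, 0.0]
contact_force: [-0.3, 0.4, -0.3]
gripper_width: 0.003
grasp_force: 0.0
```

Run:
```python
from h import *
go([.5169,-.0134,.050])
```

```text
shift [ 0.   -0.18  5.13] rot [ 0.0019 -0.0007 -0.0007] pos [ 0.5165 -0.0151  0.1013] F [-0.3  0.4 -0.3] w 0.003 grip 0.0 t 36.1
```

Three tablets are stacked flat (top at about 42 mm). Press and grip pocket 1.

send_rows:
  steps:
    - {"translation":[0,-0.2,2],"delta_rot":[0,0,0],"jaw":0}
    - {"translation":[0,-0.2,3.4],"delta_rot":[0,0,0],"jaw":0}
    - {"translation":[0,-0.2,3.9],"delta_rot":[0,0,0],"jaw":0}
    - {"translation":[0,-0.2,4.3],"delta_rot":[0,0,0],"jaw":0}
    - {"translation":[0,-0.2,4.7],"delta_rot":[0,0,0],"jaw":0}
    - {"translation":[0,-0.2,5],"delta_rot":[0,0,0],"jaw":0}
    - {"translation":[0,-0.2,5.1],"delta_rot":[0,0,0],"jaw":0}
    - {"translation":[0,-0.2,5.1],"delta_rot":[0,0,0],"jaw":0}

```text
time: 36.95
tool_pos: [0.517, -0.0131, 0.0525]
tool_rot: [0.001, 0.995, -0.097, -0.001]
contact_force: [-9.8, 1.3, 14.4]
gripper_width: -0.002
grasp_force: 8.8
```

send_rows:
  steps:
    - {"translation":[0,0,-2],"delta_rot":[0,0,0],"jaw":2}
    - {"translation":[0.5,0,-4.5],"delta_rot":[0,0,0],"jaw":5.4}
    - {"translation":[3,0,-5],"delta_rot":[0,0,0],"jaw":5.4}
    - {"translation":[5.3,0,-5],"delta_rot":[0,0,0],"jaw":5.4}
    - {"translation":[5.9,0,-4],"delta_rot":[0,0,0],"jaw":5.4}
    - {"translation":[5.9,0,-2.5],"delta_rot":[0,0,0],"jaw":5.2}
    - {"translation":[5.9,0,-1.5],"delta_rot":[0,0,0],"jaw":5.2}
    - {"translation":[5.9,0,-1.2],"delta_rot":[0,0,0],"jaw":5.2}

```text
time: 37.75
tool_pos: [0.5717, -0.024, 0.0587]
tool_rot: [0.001, 0.995, -0.097, -0.003]
contact_force: [-2.4, 0.4, 4.0]
gripper_width: 0.612
grasp_force: 2.0
```

send_rows:
  steps:
    - {"translation":[0,0,0],"delta_rot":[0,0,0],"jaw":5}
    - {"translation":[0,0,0],"delta_rot":[0,0,0],"jaw":3}
    - {"translation":[0,0,0],"delta_rot":[0,0,0],"jaw":3}
    - {"translation":[0,0,0],"delta_rot":[0,0,0],"jaw":3}
    - {"translation":[0,0,0],"delta_rot":[0,0,0],"jaw":3}
    - {"translation":[0,0,0],"delta_rot":[0,0,0],"jaw":3}
    - {"translation":[0,0,0],"delta_rot":[0,0,0],"jaw":3}
    - {"translation":[0,0,0],"delta_rot":[0,0,0],"jaw":3}

```text
time: 38.55
tool_pos: [0.5749, -0.0246, 0.0625]
tool_rot: [0.001, 0.995, -0.097, 0.0]
contact_force: [-0.5, 0.4, 2.7]
gripper_width: 0.449
grasp_force: 61.3
```

send_rows:
  steps:
    - {"translation":[0,0,-0.3],"delta_rot":[0,0,0],"jaw":3}
    - {"translation":[0,0,-1],"delta_rot":[0,0,0],"jaw":3}
    - {"translation":[0,0,-2],"delta_rot":[0,0,0],"jaw":3}
    - {"translation":[0,0,-4],"delta_rot":[0,0,0],"jaw":3}
    - {"translation":[0,0,-7],"delta_rot":[0,0,0],"jaw":3}
    - {"translation":[0,0,-10],"delta_rot":[0,0,0],"jaw":3}
    - {"translation":[0,0,-13.5],"delta_rot":[0,0,0],"jaw":3}
    - {"translation":[0,0,-13.5],"delta_rot":[0,0,0],"jaw":3}

```text
time: 39.35
tool_pos: [0.5783, -0.0248, 0.2051]
tool_rot: [0.001, 0.995, -0.097, 0.006]
contact_force: [0.8, -0.1, -0.3]
gripper_width: 0.443
grasp_force: 61.1
```

Run:
```python
from h import *
s=state(); f,c=caddy(); cv2.imwrite("pics/top5.png",f["pixels"])
g=np.array([.4733,-.3302])+EX*.029
go([g[0],g[1],s["tool_pos"][2]],s=s)
```

```text
caddy [ 0.4737 -0.331 ] 0.0744 220
shift [-1.480e+00  3.199e+01  3.000e-02] rot [ 0.0015 -0.0131 -0.0004] pos [ 0.5783 -0.0248  0.2051] F [ 0.8 -0.1 -0.3] w 0.443 grip 61.1 t 39.4
```

send_rows:
  steps:
    - {"translation":[0,1,0],"delta_rot":[0,0,0],"jaw":3}
    - {"translation":[-0.1,3.5,0],"delta_rot":[0,0,0],"jaw":3}
    - {"translation":[-0.2,7,0],"delta_rot":[0,0,0],"jaw":3}
    - {"translation":[-0.3,11,0],"delta_rot":[0,0,0],"jaw":3}
    - {"translation":[-0.5,15,0],"delta_rot":[0,0,0],"jaw":3}
    - {"translation":[-0.6,19,0],"delta_rot":[0,0,0],"jaw":3}
    - {"translation":[-0.8,23,0],"delta_rot":[0,0,0],"jaw":3}
    - {"translation":[-0.9,26.5,0],"delta_rot":[0,0,0],"jaw":3}

```text
time: 40.2
tool_pos: [0.5124, -0.2843, 0.1956]
tool_rot: [0.0, 0.995, -0.098, -0.001]
contact_force: [0.5, 0.3, -0.7]
gripper_width: 0.443
grasp_force: 61.1
```

send_rows:
  steps:
    - {"translation":[-0.1,3,0],"delta_rot":[0,0,0],"jaw":3}
    - {"translation":[-0.2,5,0],"delta_rot":[0,0,0],"jaw":3}
    - {"translation":[-0.2,5.5,0],"delta_rot":[0,0,0],"jaw":3}
    - {"translation":[-0.2,5.5,0],"delta_rot":[0,0,0],"jaw":3}
    - {"translation":[-0.2,5.5,0],"delta_rot":[0,0,0],"jaw":3}
    - {"translation":[-0.2,5.5,0],"delta_rot":[0,0,0],"jaw":3}
    - {"translation":[-0.2,5.5,0],"delta_rot":[0,0,0],"jaw":3}
    - {"translation":[-0.2,5.5,0],"delta_rot":[0,0,0],"jaw":3}

```text
time: 41.0
tool_pos: [0.5021, -0.3354, 0.1979]
tool_rot: [0.001, 0.995, -0.097, 0.0]
contact_force: [-0.5, 0.0, -0.9]
gripper_width: 0.449
grasp_force: 61.1
```

Run:
```python
from h import *
s=state(); f,c=rim(); g=np.array(c)+EX*.029
go([g[0],g[1],.093],s=s)
```

```text
rim 2646 [ 0.4733 -0.3306] res 0.0011
shift [-0.03  0.07 10.49] rot [ 0.0019 -0.0006  0.0006] pos [ 0.5021 -0.3354  0.1979] F [-0.5  0.  -0.9] w 0.449 grip 61.1 t 41.0
```

send_rows:
  steps:
    - {"translation":[0,0.05,2],"delta_rot":[0,0,0],"jaw":3}
    - {"translation":[0,0.05,5],"delta_rot":[0,0,0],"jaw":3}
    - {"translation":[0,0.05,8],"delta_rot":[0,0,0],"jaw":3}
    - {"translation":[0,0.05,9.6],"delta_rot":[0,0,0],"jaw":3}
    - {"translation":[0,0.05,10.3],"delta_rot":[0,0,0],"jaw":3}
    - {"translation":[0,0.05,10.5],"delta_rot":[0,0,0],"jaw":3}
    - {"translation":[0,0.05,10.5],"delta_rot":[0,0,0],"jaw":3}
    - {"translation":[0,0.05,10.5],"delta_rot":[0,0,0],"jaw":4.8}

```text
time: 41.85
tool_pos: [0.5027, -0.3375, 0.0947]
tool_rot: [0.002, 0.995, -0.097, 0.001]
contact_force: [0.3, 0.1, -0.1]
gripper_width: 0.56
grasp_force: 0.0
```

send_rows:
  steps:
    - {"translation":[0,0,0],"delta_rot":[0,0,0],"jaw":4.8}
    - {"translation":[0,0,0],"delta_rot":[0,0,0],"jaw":4.8}
    - {"translation":[0,0,-2],"delta_rot":[0,0,0],"jaw":4.8}
    - {"translation":[0,0,-5],"delta_rot":[0,0,0],"jaw":4.8}
    - {"translation":[0,0,-8],"delta_rot":[0,0,0],"jaw":3}
    - {"translation":[0,0,-11],"delta_rot":[0,0,0],"jaw":0}
    - {"translation":[0,-2,-12],"delta_rot":[0,0,0],"jaw":0}
    - {"translation":[0,-5,-12],"delta_rot":[0,0,0],"jaw":0}

```text
time: 42.65
tool_pos: [0.5125, -0.288, 0.2156]
tool_rot: [0.002, 0.995, -0.099, 0.002]
contact_force: [0.9, 0.5, -0.3]
gripper_width: 0.003
grasp_force: 0.0
```

Run:
```python
from h import *
f,c=rim(); w=cloud(f); p=w.reshape(-1,3); p=p[np.isfinite(p).all(1)]
q=p[np.hypot(*(p[:,:2]-c).T)<.06]; print(np.histogram(q[:,2],bins=np.arange(0,.12,.01))[0])
```

```text
rim 2608 [ 0.4735 -0.33  ] res 0.0011
[5314  163  141  203  180 3908    0    0    0    0    0]
```

send_rows:
  steps:
    - {"translation":[-0.6,-4,0],"delta_rot":[0,0,0],"jaw":0}
    - {"translation":[-1.4,-8,0],"delta_rot":[0,0,1],"jaw":0}
    - {"translation":[-2.3,-12,0],"delta_rot":[0,0,0],"jaw":0}
    - {"translation":[-3.2,-16,2],"delta_rot":[0,0,0],"jaw":0}
    - {"translation":[-4.2,-20,4],"delta_rot":[0,0,0],"jaw":0}
    - {"translation":[-4.8,-21.6,7],"delta_rot":[0,0,0],"jaw":0}
    - {"translation":[-4.8,-21.6,10],"delta_rot":[0,0,0],"jaw":0}
    - {"translation":[-4.8,-21.6,11.2],"delta_rot":[0,0,0],"jaw":0}

```text
time: 43.5
tool_pos: [0.5034, -0.0642, 0.0962]
tool_rot: [0.0, 0.995, -0.096, -0.003]
contact_force: [-0.3, -0.6, -0.0]
gripper_width: 0.001
grasp_force: 0.0
```

send_rows:
  steps:
    - {"translation":[0,0,0],"delta_rot":[0,0,0],"jaw":0}
    - {"translation":[0,0,0],"delta_rot":[0,0,0],"jaw":0}
    - {"translation":[0,0,0],"delta_rot":[0,0,0],"jaw":0}
    - {"translation":[0,0,0],"delta_rot":[0,0,0],"jaw":0}
    - {"translation":[0,0,0],"delta_rot":[0,0,0],"jaw":0}
    - {"translation":[0,0,0],"delta_rot":[0,0,0],"jaw":0}
    - {"translation":[0,0,0],"delta_rot":[0,0,0],"jaw":0}
    - {"translation":[0,0,0],"delta_rot":[0,0,0],"jaw":0}

```text
time: 44.3
tool_pos: [0.5063, -0.0665, 0.1003]
tool_rot: [0.001, 0.995, -0.097, 0.0]
contact_force: [-0.3, -0.4, -0.0]
gripper_width: -0.001
grasp_force: 0.0
```

Run:
```python
from h import *
go([.5063,-.0673,.050])
```

```text
shift [0.01 0.06 5.03] rot [ 0.0019 -0.0006 -0.0005] pos [ 0.5063 -0.0665  0.1003] F [-0.3 -0.4 -0. ] w -0.001 grip 0.0 t 44.3
```

send_rows:
  steps:
    - {"translation":[0,0.05,2],"delta_rot":[0,0,0],"jaw":0}
    - {"translation":[0,0.05,3.4],"delta_rot":[0,0,0],"jaw":0}
    - {"translation":[0,0.05,3.9],"delta_rot":[0,0,0],"jaw":0}
    - {"translation":[0,0.05,4.3],"delta_rot":[0,0,0],"jaw":0}
    - {"translation":[0,0.05,4.7],"delta_rot":[0,0,0],"jaw":0}
    - {"translation":[0,0.05,4.9],"delta_rot":[0,0,0],"jaw":0}
    - {"translation":[0,0.05,5],"delta_rot":[0,0,0],"jaw":0}
    - {"translation":[0,0.05,5],"delta_rot":[0,0,0],"jaw":0}

```text
time: 45.1
tool_pos: [0.5062, -0.067, 0.0524]
tool_rot: [0.001, 0.995, -0.097, -0.001]
contact_force: [-9.6, 1.6, 14.6]
gripper_width: 0.0
grasp_force: 8.7
```

send_rows:
  steps:
    - {"translation":[0,0,-2],"delta_rot":[0,0,0],"jaw":2}
    - {"translation":[0.5,0,-4.5],"delta_rot":[0,0,0],"jaw":5.4}
    - {"translation":[3,0,-5],"delta_rot":[0,0,0],"jaw":5.4}
    - {"translation":[5.3,0,-5],"delta_rot":[0,0,0],"jaw":5.4}
    - {"translation":[5.9,0,-4],"delta_rot":[0,0,0],"jaw":5.4}
    - {"translation":[5.9,0,-2.5],"delta_rot":[0,0,0],"jaw":5.2}
    - {"translation":[5.9,0,-1.5],"delta_rot":[0,0,0],"jaw":5.2}
    - {"translation":[5.9,0,-1.2],"delta_rot":[0,0,0],"jaw":5.2}

```text
time: 45.9
tool_pos: [0.5612, -0.0777, 0.0588]
tool_rot: [0.0, 0.995, -0.097, -0.003]
contact_force: [-0.1, 0.0, -0.2]
gripper_width: 0.611
grasp_force: 0.0
```

send_rows:
  steps:
    - {"translation":[0,0,0],"delta_rot":[0,0,0],"jaw":5}
    - {"translation":[0,0,0],"delta_rot":[0,0,0],"jaw":3}
    - {"translation":[0,0,0],"delta_rot":[0,0,0],"jaw":3}
    - {"translation":[0,0,0],"delta_rot":[0,0,0],"jaw":3}
    - {"translation":[0,0,0],"delta_rot":[0,0,0],"jaw":3}
    - {"translation":[0,0,0],"delta_rot":[0,0,0],"jaw":3}
    - {"translation":[0,0,0],"delta_rot":[0,0,0],"jaw":3}
    - {"translation":[0,0,0],"delta_rot":[0,0,0],"jaw":3}

```text
time: 46.7
tool_pos: [0.5643, -0.0786, 0.0627]
tool_rot: [0.001, 0.995, -0.097, 0.0]
contact_force: [0.5, -0.0, 2.4]
gripper_width: 0.449
grasp_force: 61.4
```

send_rows:
  steps:
    - {"translation":[0,0,-0.3],"delta_rot":[0,0,0],"jaw":3}
    - {"translation":[0,0,-1],"delta_rot":[0,0,0],"jaw":3}
    - {"translation":[0,0,-2],"delta_rot":[0,0,0],"jaw":3}
    - {"translation":[0,0,-4],"delta_rot":[0,0,0],"jaw":3}
    - {"translation":[0,0,-7],"delta_rot":[0,0,0],"jaw":3}
    - {"translation":[0,0,-10],"delta_rot":[0,0,0],"jaw":3}
    - {"translation":[0,0,-13.5],"delta_rot":[0,0,0],"jaw":3}
    - {"translation":[0,0,-13.5],"delta_rot":[0,0,0],"jaw":3}

```text
time: 47.5
tool_pos: [0.5675, -0.0791, 0.2051]
tool_rot: [0.002, 0.995, -0.097, 0.006]
contact_force: [0.3, 0.6, 0.5]
gripper_width: 0.447
grasp_force: 61.2
```

Run:
```python
from h import *
s=state(); f,c=caddy(); cv2.imwrite("pics/top6.png",f["pixels"])
g=np.array([.4733,-.3302])+EX*.029
go([g[0],g[1],s["tool_pos"][2]],s=s)
```

```text
caddy [ 0.4737 -0.331 ] 0.0744 212
shift [-1.47 26.46  0.05] rot [ 0.0028 -0.0129 -0.0003] pos [ 0.5675 -0.0791  0.2051] F [0.3 0.6 0.5] w 0.447 grip 61.2 t 47.5
```

send_rows:
  steps:
    - {"translation":[0,1,0],"delta_rot":[0,0,0],"jaw":3}
    - {"translation":[-0.1,3.5,0],"delta_rot":[0,0,0],"jaw":3}
    - {"translation":[-0.3,7,0],"delta_rot":[0,0,0],"jaw":3}
    - {"translation":[-0.5,11,0],"delta_rot":[0,0,0],"jaw":3}
    - {"translation":[-0.7,15,0],"delta_rot":[0,0,0],"jaw":3}
    - {"translation":[-0.9,19,0],"delta_rot":[0,0,0],"jaw":3}
    - {"translation":[-1,22.5,0],"delta_rot":[0,0,0],"jaw":3}
    - {"translation":[-1.1,25,0],"delta_rot":[0,0,0],"jaw":3}

```text
time: 48.35
tool_pos: [0.5027, -0.3234, 0.1956]
tool_rot: [0.0, 0.995, -0.098, -0.001]
contact_force: [0.5, 0.5, -1.3]
gripper_width: 0.446
grasp_force: 61.2
```

send_rows:
  steps:
    - {"translation":[0,1.2,0],"delta_rot":[0,0,0],"jaw":3}
    - {"translation":[0,1.5,0],"delta_rot":[0,0,0],"jaw":3}
    - {"translation":[0,1.5,0],"delta_rot":[0,0,0],"jaw":3}
    - {"translation":[0,1.5,0],"delta_rot":[0,0,0],"jaw":3}
    - {"translation":[0,1.5,0],"delta_rot":[0,0,0],"jaw":3}
    - {"translation":[0,1.5,0],"delta_rot":[0,0,0],"jaw":3}
    - {"translation":[0,1.5,0],"delta_rot":[0,0,0],"jaw":3}
    - {"translation":[0,1.5,0],"delta_rot":[0,0,0],"jaw":3}

```text
time: 49.15
tool_pos: [0.502, -0.3358, 0.1979]
tool_rot: [0.001, 0.995, -0.097, 0.0]
contact_force: [-0.5, 0.3, -0.4]
gripper_width: 0.447
grasp_force: 61.2
```

Run:
```python
from h import *
s=state(); f,c=rim(); g=np.array(c)+EX*.029
go([g[0],g[1],.104],s=s)
```

```text
rim 2650 [ 0.4732 -0.3307] res 0.0011
shift [-0.03  0.04  9.39] rot [ 0.002  -0.0007  0.0001] pos [ 0.502  -0.3358  0.1979] F [-0.5  0.3 -0.4] w 0.447 grip 61.2 t 49.1
```

send_rows:
  steps:
    - {"translation":[0,0,2],"delta_rot":[0,0,0],"jaw":3}
    - {"translation":[0,0,5],"delta_rot":[0,0,0],"jaw":3}
    - {"translation":[0,0,7.5],"delta_rot":[0,0,0],"jaw":3}
    - {"translation":[0,0,9],"delta_rot":[0,0,0],"jaw":3}
    - {"translation":[0,0,9.4],"delta_rot":[0,0,0],"jaw":3}
    - {"translation":[0,0,9.4],"delta_rot":[0,0,0],"jaw":3}
    - {"translation":[0,0,9.4],"delta_rot":[0,0,0],"jaw":3}
    - {"translation":[0,0,9.4],"delta_rot":[0,0,0],"jaw":4.8}

```text
time: 50.0
tool_pos: [0.5028, -0.337, 0.1057]
tool_rot: [0.002, 0.995, -0.097, 0.001]
contact_force: [0.2, -0.2, 0.5]
gripper_width: 0.565
grasp_force: 0.0
```

send_rows:
  steps:
    - {"translation":[0,0,0],"delta_rot":[0,0,0],"jaw":4.8}
    - {"translation":[0,0,0],"delta_rot":[0,0,0],"jaw":4.8}
    - {"translation":[0,0,-2],"delta_rot":[0,0,0],"jaw":4.8}
    - {"translation":[0,0,-5],"delta_rot":[0,0,0],"jaw":4.8}
    - {"translation":[0,0,-8],"delta_rot":[0,0,0],"jaw":6}
    - {"translation":[0,0,-11],"delta_rot":[0,0,0],"jaw":6}
    - {"translation":[-2,0,-12],"delta_rot":[0,0,0],"jaw":6}
    - {"translation":[-5,0,-12],"delta_rot":[0,0,0],"jaw":6}

```text
time: 50.8
tool_pos: [0.4541, -0.3274, 0.2275]
tool_rot: [0.003, 0.995, -0.097, 0.003]
contact_force: [-0.4, -1.6, 0.2]
gripper_width: 0.705
grasp_force: 0.0
```

Run:
```python
from h import *
f,c=rim(); w=cloud(f); p=w.reshape(-1,3); p=p[np.isfinite(p).all(1)]
q=p[np.hypot(*(p[:,:2]-c).T)<.06]; print(np.histogram(q[:,2],bins=np.arange(0,.12,.01))[0])
cv2.imwrite("pics/wrist8.png",f["pixels"]); go([.491,.3437,.215])
```

```text
rim 3651 [ 0.4735 -0.3308] res 0.0012
[6481    1   21   32    0    6 4446    0    0    0    0]
shift [ -8.96 -66.48   0.81] rot [ 0.0031  0.0008 -0.0007] pos [ 0.4497 -0.3258  0.2251] F [ 0.5 -1.3 -1.3] w 0.699 grip 0.0 t 50.9
```

View pics/wrist8.png

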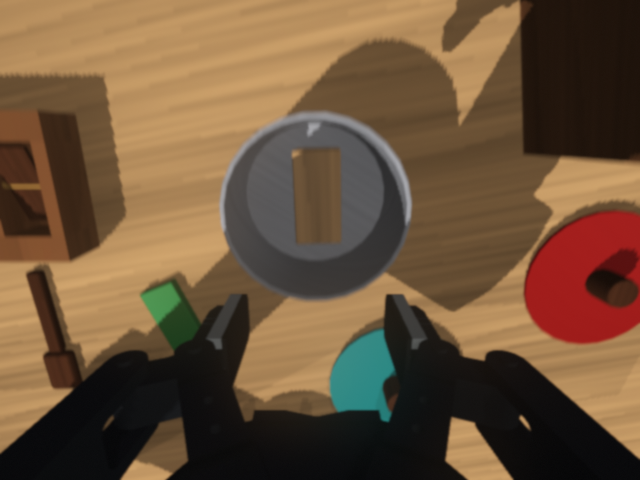

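The wrist view shows all five tablets in one neat stack at (317,195) inside the caddy. Now fetch the lid.

send_rows:
  steps:
    - {"translation":[-0.6,-4,0],"delta_rot":[0,0,0],"jaw":6}
    - {"translation":[-1.2,-8.8,0],"delta_rot":[0,0,0],"jaw":6}
    - {"translation":[-1.9,-13.6,0],"delta_rot":[0,0,0],"jaw":6}
    - {"translation":[-2.6,-18.4,0],"delta_rot":[0,0,0],"jaw":6}
    - {"translation":[-3.3,-23.2,0],"delta_rot":[0,0,0],"jaw":6}
    - {"translation":[-4,-28,0],"delta_rot":[0,0,0],"jaw":6}
    - {"translation":[-4.7,-32.8,0],"delta_rot":[0,0,0],"jaw":6}
    - {"translation":[-5.4,-37.6,0],"delta_rot":[0,0,0],"jaw":6}

```text
time: 51.65
tool_pos: [0.4726, 0.055, 0.2235]
tool_rot: [0.001, 0.995, -0.098, 0.001]
contact_force: [2.0, -0.6, -0.7]
gripper_width: 0.704
grasp_force: 0.0
```

send_rows:
  steps:
    - {"translation":[-0.6,-4.8,0],"delta_rot":[0,0,0],"jaw":6}
    - {"translation":[-1.3,-9.6,0],"delta_rot":[0,0,0],"jaw":6}
    - {"translation":[-2,-14.4,0],"delta_rot":[0,0,0],"jaw":6}
    - {"translation":[-2.7,-19.2,1],"delta_rot":[0,0,0],"jaw":6}
    - {"translation":[-3.3,-24,3],"delta_rot":[0,0,0],"jaw":6}
    - {"translation":[-3.8,-27.5,6],"delta_rot":[0,0,0],"jaw":6}
    - {"translation":[-3.9,-28.9,9],"delta_rot":[0,0,0],"jaw":6}
    - {"translation":[-3.9,-28.9,11],"delta_rot":[0,0,0],"jaw":6}

```text
time: 52.45
tool_pos: [0.4893, 0.3457, 0.1099]
tool_rot: [0.002, 0.995, -0.096, -0.001]
contact_force: [-0.1, -0.5, 0.7]
gripper_width: 0.698
grasp_force: 0.0
```

send_rows:
  steps:
    - {"translation":[0,0,0],"delta_rot":[0,0,0],"jaw":6}
    - {"translation":[0,0,0],"delta_rot":[0,0,0],"jaw":6}
    - {"translation":[0,0,0],"delta_rot":[0,0,0],"jaw":6}
    - {"translation":[0,0,0],"delta_rot":[0,0,0],"jaw":6}
    - {"translation":[0,0,0],"delta_rot":[0,0,0],"jaw":6}
    - {"translation":[0,0,0],"delta_rot":[0,0,0],"jaw":6}
    - {"translation":[0,0,0],"delta_rot":[0,0,0],"jaw":6}
    - {"translation":[0,0,0],"delta_rot":[0,0,0],"jaw":6}

```text
time: 53.25
tool_pos: [0.4906, 0.3438, 0.1126]
tool_rot: [0.001, 0.995, -0.097, 0.0]
contact_force: [-0.6, 0.0, 1.0]
gripper_width: 0.706
grasp_force: 0.0
```

Run:
```python
from h import *
s=state(); f=grab_frame("wrist"); w=cloud(f); p=w.reshape(-1,3); p=p[np.isfinite(p).all(1)]
p=p[np.hypot(p[:,0]-.491,p[:,1]-.343)<.1]
for lo,hi in((.045,.056),(.014,.024)):
    q=p[(p[:,2]>lo)&(p[:,2]<hi)]; print(len(q),q.mean(0).round(4),np.round(cv2.minEnclosingCircle(q[:,:2].astype(np.float32))[0],4))
go([.491,.3437,.041],s=s)
```

```text
2127 [0.4925 0.3435 0.0512] [0.4913 0.3436]
35663 [0.4991 0.3421 0.0197] [0.491 0.344]
shift [ 0.04 -0.01  7.16] rot [ 0.0018 -0.0006 -0.0005] pos [0.4906 0.3438 0.1126] F [-0.6  0.   1. ] w 0.706 grip 0.0 t 53.2
```

send_rows:
  steps:
    - {"translation":[0.05,0,2],"delta_rot":[0,0,0],"jaw":6}
    - {"translation":[0.05,0,4.5],"delta_rot":[0,0,0],"jaw":6}
    - {"translation":[0.05,0,6.3],"delta_rot":[0,0,0],"jaw":6}
    - {"translation":[0.05,0,7],"delta_rot":[0,0,0],"jaw":6}
    - {"translation":[0.05,0,7],"delta_rot":[0,0,0],"jaw":6}
    - {"translation":[0.05,0,7],"delta_rot":[0,0,0],"jaw":6}
    - {"translation":[0.05,0,7],"delta_rot":[0,0,0],"jaw":2}
    - {"translation":[0.05,0,7],"delta_rot":[0,0,0],"jaw":2}

```text
time: 54.1
tool_pos: [0.4919, 0.3439, 0.0438]
tool_rot: [0.001, 0.995, -0.097, 0.001]
contact_force: [-1.6, -2.5, 2.5]
gripper_width: 0.372
grasp_force: 2.1
```

send_rows:
  steps:
    - {"translation":[0,0,0],"delta_rot":[0,0,0],"jaw":2}
    - {"translation":[0,0,0],"delta_rot":[0,0,0],"jaw":2}
    - {"translation":[0,0,0],"delta_rot":[0,0,0],"jaw":2}
    - {"translation":[0,0,0],"delta_rot":[0,0,0],"jaw":2}
    - {"translation":[0,0,0],"delta_rot":[0,0,0],"jaw":2}
    - {"translation":[0,0,0],"delta_rot":[0,0,0],"jaw":2}
    - {"translation":[0,0,0],"delta_rot":[0,0,0],"jaw":2}
    - {"translation":[0,0,0],"delta_rot":[0,0,0],"jaw":2}

```text
time: 54.9
tool_pos: [0.4921, 0.3442, 0.0442]
tool_rot: [0.0, 0.995, -0.097, 0.001]
contact_force: [-0.8, -0.7, 5.4]
gripper_width: 0.35
grasp_force: 60.1
```

send_rows:
  steps:
    - {"translation":[0,0,-0.5],"delta_rot":[0,0,0],"jaw":2}
    - {"translation":[0,0,-2],"delta_rot":[0,0,0],"jaw":2}
    - {"translation":[0,0,-4.5],"delta_rot":[0,0,0],"jaw":2}
    - {"translation":[0,0,-8],"delta_rot":[0,0,0],"jaw":2}
    - {"translation":[0,0,-12],"delta_rot":[0,0,0],"jaw":2}
    - {"translation":[0,0,-15],"delta_rot":[0,0,0],"jaw":2}
    - {"translation":[0,0,-16.5],"delta_rot":[0,0,0],"jaw":2}
    - {"translation":[0,0,-17],"delta_rot":[0,0,0],"jaw":2}

```text
time: 55.7
tool_pos: [0.4917, 0.3443, 0.2149]
tool_rot: [-0.0, 0.995, -0.097, 0.002]
contact_force: [1.4, 0.0, -0.9]
gripper_width: 0.351
grasp_force: 59.5
```

Run:
```python
from h import *
s=state(); f,c=caddy(); go([c[0],c[1],s["tool_pos"][2]],s=s)
```

```text
caddy [ 0.4847 -0.3335] 0.0745 212
shift [1.245e+01 6.663e+01 2.000e-02] rot [-0.0003 -0.0033 -0.0004] pos [0.4917 0.3443 0.2149] F [ 1.4  0.  -0.9] w 0.351 grip 59.5 t 55.7
```

The caddy was knocked: it is now near (0.485, -0.3335). Carry the lid most of the way, then re-measure.

send_rows:
  steps:
    - {"translation":[0.2,1,0],"delta_rot":[0,0,0],"jaw":2}
    - {"translation":[0.6,3.5,0],"delta_rot":[0,0,0],"jaw":2}
    - {"translation":[1.3,7,0],"delta_rot":[0,0,0],"jaw":2}
    - {"translation":[2,11,0],"delta_rot":[0,0,0],"jaw":2}
    - {"translation":[2.8,15,0],"delta_rot":[0,0,0],"jaw":2}
    - {"translation":[3.6,19,0],"delta_rot":[0,0,0],"jaw":2}
    - {"translation":[4.3,23,0],"delta_rot":[0,0,0],"jaw":2}
    - {"translation":[5,27,0],"delta_rot":[0,0,0],"jaw":2}

```text
time: 56.55
tool_pos: [0.4859, 0.0673, 0.2102]
tool_rot: [0.001, 0.995, -0.097, -0.002]
contact_force: [0.7, 0.6, -2.0]
gripper_width: 0.355
grasp_force: 59.7
```

send_rows:
  steps:
    - {"translation":[0.8,4,0],"delta_rot":[0,0,0],"jaw":2}
    - {"translation":[1.5,8,0],"delta_rot":[0,0,0],"jaw":2}
    - {"translation":[2.3,12,0],"delta_rot":[0,0,0],"jaw":2}
    - {"translation":[3.1,16,0],"delta_rot":[0,0,0],"jaw":2}
    - {"translation":[3.8,19.5,0],"delta_rot":[0,0,0],"jaw":2}
    - {"translation":[4,21,0],"delta_rot":[0,0,0],"jaw":2}
    - {"translation":[4,21,0],"delta_rot":[0,0,0],"jaw":2}
    - {"translation":[4,21,0],"delta_rot":[0,0,0],"jaw":2}

```text
time: 57.35
tool_pos: [0.4854, -0.1437, 0.2119]
tool_rot: [0.0, 0.995, -0.098, -0.001]
contact_force: [-0.0, 0.3, -1.8]
gripper_width: 0.352
grasp_force: 59.8
```

Run:
```python
from h import *
s=state(); f,c=caddy()
f2=grab_frame("wrist"); cv2.imwrite("pics/top9.png",f["pixels"][180:330,200:500])
for nm,ff in (("top",f),("wrist",f2),("side",grab_frame("side"))):
    w=cloud(ff).reshape(-1,3); w=w[np.isfinite(w).all(1)]
    q=w[(w[:,2]>.09)&(w[:,2]<.101)&(np.hypot(w[:,0]-c[0],w[:,1]-c[1])<.1)]
    if len(q)<30: print(nm,len(q)); continue
    r=least_squares(lambda v:np.hypot(q[:,0]-v[0],q[:,1]-v[1])-.072,c,loss="soft_l1",f_scale=.002); print(nm,len(q),r.x.round(4),np.median(abs(r.fun)).round(4))
# lid in the jaws: disc height / centre / knob
w=cloud(f).reshape(-1,3); w=w[np.isfinite(w).all(1)]; t=s["tool_pos"]
q=w[(w[:,2]>t[2]-.045)&(w[:,2]<t[2]-.01)&(np.hypot(w[:,0]-t[0],w[:,1]-t[1])<.085)]
print("lid",len(q),np.median(q[:,2])if len(q) else 0, "expect",t[2]-.0252)
go([c[0],c[1],t[2]],s=s)
```

```text
caddy [ 0.4849 -0.3335] 0.074 213
top 183 [ 0.4846 -0.3332] 0.001
wrist 3717 [ 0.4847 -0.3324] 0.001
side 153 [ 0.4832 -0.332 ] 0.0014
lid 605 0.1860049165502325 expect 0.1867338922808893
shift [ 3.63 18.62  0.  ] rot [ 0.0006  0.0022 -0.0008] pos [ 0.4854 -0.1437  0.2119] F [-0.   0.3 -1.8] w 0.352 grip 59.8 t 57.4
```

The lid is level and firmly held. Go above the caddy at its new position.

send_rows:
  steps:
    - {"translation":[0.2,1.1,0],"delta_rot":[0,0,0],"jaw":2}
    - {"translation":[0.8,4,0],"delta_rot":[0,0,0],"jaw":2}
    - {"translation":[1.5,8,0],"delta_rot":[0,0,0],"jaw":2}
    - {"translation":[2.3,12,0],"delta_rot":[0,0,0],"jaw":2}
    - {"translation":[3,15.5,0],"delta_rot":[0,0,0],"jaw":2}
    - {"translation":[3.5,17.8,0],"delta_rot":[0,0,0],"jaw":2}
    - {"translation":[3.6,18.6,0],"delta_rot":[0,0,0],"jaw":2}
    - {"translation":[3.6,18.6,0],"delta_rot":[0,0,0],"jaw":2}

```text
time: 58.3
tool_pos: [0.4853, -0.3345, 0.2137]
tool_rot: [0.001, 0.995, -0.098, 0.0]
contact_force: [0.5, 0.0, -1.9]
gripper_width: 0.349
grasp_force: 59.9
```

send_rows:
  steps:
    - {"translation":[0,0,0],"delta_rot":[0,0,0],"jaw":2}
    - {"translation":[0,0,0],"delta_rot":[0,0,0],"jaw":2}
    - {"translation":[0,0,1],"delta_rot":[0,0,0],"jaw":2}
    - {"translation":[0,0,3],"delta_rot":[0,0,0],"jaw":2}
    - {"translation":[0,0,5],"delta_rot":[0,0,0],"jaw":2}
    - {"translation":[0,0,6],"delta_rot":[0,0,0],"jaw":2}
    - {"translation":[0,0,6.2],"delta_rot":[0,0,0],"jaw":2}
    - {"translation":[0,0,6.2],"delta_rot":[0,0,0],"jaw":2}

```text
time: 59.1
tool_pos: [0.4855, -0.3337, 0.1517]
tool_rot: [0.001, 0.995, -0.097, 0.0]
contact_force: [0.4, 0.8, -1.4]
gripper_width: 0.351
grasp_force: 59.9
```

Run:
```python
from h import *
s=state(); go([.4852,-.3330,.1262],s=s)
f=grab_frame("wrist"); cv2.imwrite("pics/wrist9.png",f["pixels"])
f=grab_frame("side"); cv2.imwrite("pics/side3.png",cv2.resize(f["pixels"][130:250,290:410],None,fx=4,fy=4,interpolation=cv2.INTER_CUBIC))
w=cloud(f).reshape(-1,3); w=w[np.isfinite(w).all(1)]
q=w[(w[:,2]>.02)&(w[:,2]<.085)&(np.hypot(w[:,0]-.4847,w[:,1]+.333)<.11)]
r=least_squares(lambda v:np.hypot(q[:,0]-v[0],q[:,1]-v[1])-.074,[.4847,-.333],loss="soft_l1",f_scale=.002); print("wall",len(q),r.x.round(4),np.median(abs(r.fun)).round(4))
```

```text
shift [-0.05 -0.06  2.55] rot [ 0.0017 -0.0003 -0.0001] pos [ 0.4855 -0.3337  0.1517] F [ 0.4  0.8 -1.4] w 0.351 grip 59.9 t 59.1
wall 1018 [ 0.4836 -0.335 ] 0.0017
```

View pics/side3.png

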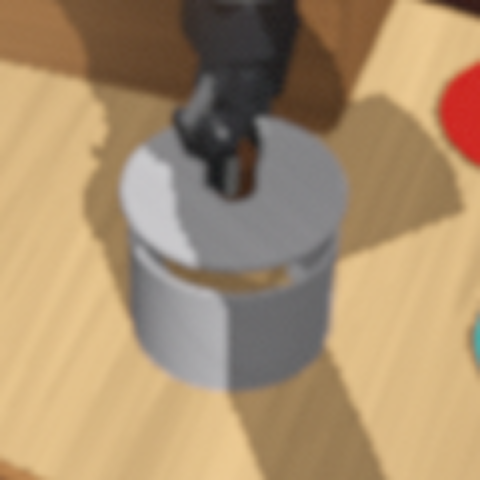

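The crop shows the lid centred over the caddy, disc at (235,195) and rim at about (232,265). Lower onto the seat.

send_rows:
  steps:
    - {"translation":[-0.05,-0.05,0.6],"delta_rot":[0,0,0],"jaw":2}
    - {"translation":[-0.05,-0.05,1.2],"delta_rot":[0,0,0],"jaw":2}
    - {"translation":[-0.05,-0.05,1.6],"delta_rot":[0,0,0],"jaw":2}
    - {"translation":[-0.05,-0.05,1.9],"delta_rot":[0,0,0],"jaw":2}
    - {"translation":[-0.05,-0.05,2.2],"delta_rot":[0,0,0],"jaw":2}
    - {"translation":[-0.05,-0.05,2.4],"delta_rot":[0,0,0],"jaw":2}
    - {"translation":[-0.05,-0.05,2.5],"delta_rot":[0,0,0],"jaw":2}
    - {"translation":[-0.05,-0.05,2.5],"delta_rot":[0,0,0],"jaw":2}

```text
time: 60.0
tool_pos: [0.4851, -0.3334, 0.1267]
tool_rot: [0.001, 0.995, -0.097, 0.0]
contact_force: [-0.0, 0.5, -1.4]
gripper_width: 0.348
grasp_force: 59.9
```

Run:
```python
from h import *
go([.4852,-.3330,.1262])
```

```text
shift [ 0.   -0.04  0.05] rot [ 0.0018 -0.0004 -0.0004] pos [ 0.4851 -0.3334  0.1267] F [-0.   0.5 -1.4] w 0.348 grip 59.9 t 60.0
```

send_rows:
  steps:
    - {"translation":[0,0,0.05],"delta_rot":[0,0,0],"jaw":2}
    - {"translation":[0,0,0.1],"delta_rot":[0,0,0],"jaw":2}
    - {"translation":[0,0,0.15],"delta_rot":[0,0,0],"jaw":2}
    - {"translation":[0,0,0.2],"delta_rot":[0,0,0],"jaw":2}
    - {"translation":[0,0,0.2],"delta_rot":[0,0,0],"jaw":2}
    - {"translation":[0,0,0.2],"delta_rot":[0,0,0],"jaw":2}
    - {"translation":[0,0,0.2],"delta_rot":[0,0,0],"jaw":2}
    - {"translation":[0,0,0.2],"delta_rot":[0,0,0],"jaw":2}

```text
time: 60.8
tool_pos: [0.4852, -0.3336, 0.1262]
tool_rot: [0.001, 0.995, -0.097, 0.0]
contact_force: [-3.2, 2.5, 4.7]
gripper_width: 0.35
grasp_force: 60.4
```

Seated, with contact force reading. Release and retreat.

send_rows:
  steps:
    - {"translation":[0,0,0],"delta_rot":[0,0,0],"jaw":4}
    - {"translation":[0,0,0],"delta_rot":[0,0,0],"jaw":6}
    - {"translation":[0,0,0],"delta_rot":[0,0,0],"jaw":6}
    - {"translation":[0,0,0],"delta_rot":[0,0,0],"jaw":6}
    - {"translation":[0,0,-2],"delta_rot":[0,0,0],"jaw":6}
    - {"translation":[0,0,-5],"delta_rot":[0,0,0],"jaw":6}
    - {"translation":[0,0,-9],"delta_rot":[0,0,0],"jaw":6}
    - {"translation":[0,0,-12],"delta_rot":[0,0,0],"jaw":6}

```text
time: 61.6
tool_pos: [0.4854, -0.3334, 0.2471]
tool_rot: [0.002, 0.995, -0.097, 0.001]
contact_force: [-0.7, 0.0, -0.4]
gripper_width: 0.699
grasp_force: 0.0
```

send_rows:
  steps:
    - {"translation":[-1,0,0],"delta_rot":[0,0,0],"jaw":6}
    - {"translation":[-3,0,0],"delta_rot":[0,0,0],"jaw":6}
    - {"translation":[-5,0,0],"delta_rot":[0,0,0],"jaw":6}
    - {"translation":[-5,0,0],"delta_rot":[0,0,0],"jaw":6}
    - {"translation":[-5,0,0],"delta_rot":[0,0,0],"jaw":6}
    - {"translation":[-5,0,0],"delta_rot":[0,0,0],"jaw":6}
    - {"translation":[-5,0,0],"delta_rot":[0,0,0],"jaw":6}
    - {"translation":[-5,0,0],"delta_rot":[0,0,0],"jaw":6}

```text
time: 62.4
tool_pos: [0.4365, -0.3235, 0.2446]
tool_rot: [0.001, 0.995, -0.097, 0.0]
contact_force: [0.7, -0.6, 0.2]
gripper_width: 0.702
grasp_force: 0.0
```

Run:
```python
from h import *
s=state(); print(s["contact_force"],s["grasp_force"])
f=grab_frame("wrist"); cv2.imwrite("pics/wrist10.png",f["pixels"]); w=cloud(f).reshape(-1,3); w=w[np.isfinite(w).all(1)]
p=w[np.hypot(w[:,0]-.485,w[:,1]+.333)<.09]
for lo,hi in((.125,.14),(.097,.108)):
    q=p[(p[:,2]>lo)&(p[:,2]<hi)]
    a=np.linalg.lstsq(np.c_[q[:,:2],np.ones(len(q))],q[:,2],rcond=None)[0]
    print(len(q),q.mean(0).round(4),np.round(cv2.minEnclosingCircle(q[:,:2].astype(np.float32)),4) if 0 else cv2.minEnclosingCircle(q[:,:2].astype(np.float32)),"slope",a[:2].round(4),"zmed",np.median(q[:,2]).round(4))
f=grab_frame("side"); w=cloud(f).reshape(-1,3); w=w[np.isfinite(w).all(1)]
q=w[(w[:,2]>.02)&(w[:,2]<.085)&(np.hypot(w[:,0]-.4847,w[:,1]+.333)<.11)]
r=least_squares(lambda v:np.hypot(q[:,0]-v[0],q[:,1]-v[1])-.074,[.4847,-.333],loss="soft_l1",f_scale=.002); print("wall",r.x.round(4))
cv2.imwrite("pics/side4.png",f["pixels"])
```

```text
[ 0.72690461 -0.56457393  0.21209156] 0.0
1646 [ 0.4851 -0.3332  0.1334] ((0.4843164086341858, -0.3330617845058441), 0.016091635450720787) slope [-0.0156 -0.0042] zmed 0.1335
30464 [ 0.4897 -0.3342  0.1017] ((0.4844897985458374, -0.3331148028373718), 0.07808182388544083) slope [-0.0002 -0.0004] zmed 0.1017
wall [ 0.4835 -0.3343]
```

View pics/side4.png

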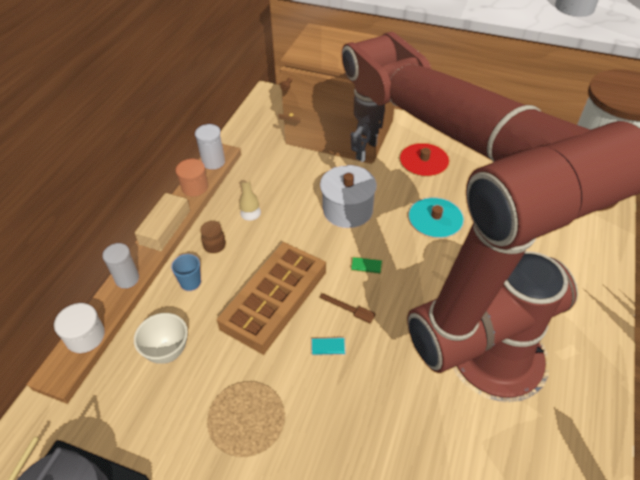

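The side view shows the lid seated and level on the caddy at (348,190), all five pockets empty at (272,295), the mat clear at (247,417), and the bystanders where they stood. Hand in.

```bash
python3 -c "
from plant import *
print(job_done())"
```

```text
the job is handed in; nothing more can be done
None
```

I handed the job in at about 62 s: all five tablets are stacked in the caddy, the lid is back on fully seated and level, and the other tea things look unmoved in the last picture; the verdict itself was not reported back.

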